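# Load the jack and its check weights on the balance

### The arm

A 6-joint arm with a two-finger parallel gripper is mounted at the origin on the work surface. World frame = base frame: x ahead of the robot, y to its left, z up, the work surface at z = 0. Lengths are in m, angles in rad, forces in N, time in s.
With the tool pointing down it reaches from about 0.3 to 0.825 m from the base axis. Payload 5.4 kg.
Tool frame: the origin (TCP) lies midway between the tips of the shut fingers; the grasp point (between the pads) lies 19 mm behind it (arm.tcp_to_grasp is the distance from the TCP to the grasp point, in m); x points along the fingers, z is the direction in which the jaws open and shut, and the axes are right-handed (so a half turn about x gives the same grasp; the last joint's range is limited). The gripper opens to 92 mm and grips with 3 to 60 N. Pads are 20 mm wide; open, the fingers measure 128 mm over their backs; the gripper's body (75 mm by 189 mm) begins 69 mm behind the grasp point.
Start: joints at [-1.425, 0.158, 1.597, -0, 1.386, -0.21], TCP at [0.2, -0.539, 0.215] pointing down, gripper open.
Joint ranges: [-2.91, 2.91], [-0.94, 2.29], [0.18, 2.7], [-1.29, 4.43], [0.17, 2.64], [-3, 3]. Speed limits (rad/s): [2.57, 2.57, 3.14, 3.14, 3.14, 3.14].

### API

Orientations are given as a unit quaternion [w, x, y, z].
In Python, from cell import readout, vision, ticket, arm gives the robot as it stands.
- The arm moves only by the tool servo_tool, never from a script. Its argument "rows" is a list of rows, each an object with "travel": the shift along the tool's x, y, z in cm, a list of three; "rot": the turn, a rotation vector about the tool's x, y, z in rad, a list of three; "claw": the finger opening in cm, from 0 to 9.19. In form: [{"travel": [tx, ty, tz], "rot": [wx, wy, wz], "claw": claw}, ...]. A call has 1 to 8 rows; each row is the pose to reach, as a shift and turn from the pose commanded when the call began, along the tool's axes at that moment; what a row does not reach only later rows make up. A row lasts 1/10 s, in which the tool goes at most 50 mm and 8.59 degrees, less where a joint would pass 70% of its speed; a pose out of reach is approached as far as the arm can. A call with a gripper value outside its range is refused whole. The fingers move at their own pace and stop on an object; "force" is the grip in N (left out, the last holds). Time passes only in rows, so rows that repeat a pose let the fingers close. It gives the time, the measured TCP pose, the force and the opening at its end, in the units of the state.
- readout.observe(): the state, without advancing time (a new reading comes with each control period).
- vision.capture(name): name is "scene" or "top" or "wrist"; returns a dict with "frame" (400x640x3 uint8, red, green, blue), "vfov" (degrees; the focal length in pixels is half the picture's height over the tangent of half this angle, whatever the lens; pixels are square), "cx", "cy" (the principal point, pixels), "rvec" (rotation vector, rad) and "tvec" (3), from world to camera coordinates, as OpenCV has them. Camera axes: x right, y down, z forward; pixel columns grow to the right and rows downward; lengths in m; the calibration is good to about 2 mm. A picture is of the moment at which its call begins. There is no depth.
- ticket.finish_job(): hands the job in, once; it reports no verdict.
The state is a dict: "time_s": time; "q": joint angles; "qvel": joint speeds; "tau": joint torques, N m; "eef_pos": TCP position; "orientation": TCP orientation; "force": force on the tool from outside, world axes, zero at the start; "moment": the same for the moment, N m; "finger_gap": finger opening in m.
Only numpy, scipy, OpenCV 4.12 (cv2) and the standard library are available. Lean on these libraries where they do the work, as an engineer would, in place of code of your own. Each camera call takes 0.05 s, during which the arm holds its last target.

### The job

Load the pan balance, whose beam is locked, to check the weight of the white jack: seat the jack in the ring of the one pan, and on the middle of the plain flat pan stack the three flat round brass weights, the largest at the bottom, the middle one centred on it and the smallest centred on top. Set everything down gently and let go. Leave the bowl, the wedge and the knobbed weight where they are.

Things in the scene. Friction and masses are not known exactly. Their poses are not given: they have to be found in the camera images.
- weight_large: the largest flat round brass weight: a plain disc 52 mm in diameter, 15 mm high, about 230 g, lying flat on the table; origin at the centre of its underside, z up
- weight_mid: the middle flat round brass weight: a plain disc 40 mm in diameter, 13 mm high, about 115 g, lying flat on the table; origin at the centre of its underside, z up
- weight_small: the smallest flat round brass weight: a plain disc 30 mm in diameter, 11 mm high, about 57 g, lying flat on the table; origin at the centre of its underside, z up
- jack: the chipped white jack: a ball 63 mm in diameter, about 400 g; origin at its centre. At the start it sits in a loose dark wooden ring on the table (outer diameter 58 mm at the foot, bore 44 mm, 12 mm high), its centre about 35 mm above the table; the ring is not part of the load and may stay there
- flat_pan: the balance's plain flat round pan, aluminium, 124 mm in diameter with a flat top and no rim; origin at the centre of its underside, its top face 8 mm above the origin (66 mm above the table). It does not move. The two pans sit level, 250 mm apart, on a grey balance 300 mm long; either end may carry either pan. A pillar 36 mm wide along the balance and 76 mm high stands midway between them
- cup_pan: the balance's other round pan, aluminium, 128 mm in diameter with an outer rim and, in its middle, an upright seating ring for the jack (outer diameter 58 mm at the foot, bore 44 mm); origin at the centre of its underside (58 mm above the table), rim 14 mm and top of the seating ring 18 mm above the origin; a jack seated in the ring has its centre about 40 mm above the origin. It does not move
- bowl: bystander: a dark mahogany bowl lying on its side, 125 mm in diameter, 112 mm high, 1.4 kg; origin at the centre of its underside
- wedge: bystander: a walnut measuring wedge, 132 mm long along its y axis, 28 mm wide, rising from 6 to 22 mm; origin at the centre of its underside
- knob_weight: bystander: a cast brass weight with a knob on top, 56 mm in diameter, 72 mm high with its knob, 0.95 kg; origin at the centre of its underside
There are look-alikes about, which are no part of the job. Several things have the shape of the jack; the one meant has the colours described above. Leave any turquoise look-alike of the weight_large alone.

How it is judged:
At the end, for the whole second after the job is handed in: largest weight flat on the flat pan within 12 mm of its centre; middle on it, smallest on that, each flat and within 8 mm of the centre below; jack in the other pan's ring within 8 mm; all still; bowl, wedge and knobbed weight within 20 mm of their starts, not tipped (horizontal distance between weight_large and flat_pan below 0.012 m and z of weight_large in the frame of flat_pan between 0.005 and 0.011 m and angle between each of weight_large, weight_mid, weight_small's own z axis and vertical below 0.1 rad and linear speed of each of weight_large, weight_mid, weight_small, jack below 0.02 m/s and horizontal distance between weight_mid and weight_large below 0.008 m and z of weight_mid in the frame of weight_large between 0.012 and 0.018 m and horizontal distance between weight_small and weight_mid below 0.008 m and z of weight_small in the frame of weight_mid between 0.01 and 0.016 m and horizontal distance between jack and cup_pan below 0.008 m and z of jack in the frame of cup_pan between 0.036 and 0.045 m and angular speed of jack below 0.3 rad/s and distance of each of bowl, wedge, knob_weight from where it was at the start of the episode below 0.02 m and angle between each of bowl, wedge, knob_weight's own z axis and vertical below 0.2 rad); the robot touches nothing.
It fails at once if the bowl, the wedge or the knobbed weight is pushed more than 20 mm (distance of any of bowl, wedge, knob_weight from where it was at the start of the episode above 0.02 m).
It fails at once if a weight or the jack is dropped on to the balance (falls on to its place faster than 0.6 m/s) ((horizontal distance between weight_large and flat_pan below 0.03 m and z of weight_large in the frame of flat_pan below 0.038 m and linear speed of weight_large above 0.6 m/s) or (horizontal distance between weight_mid and weight_large below 0.03 m and z of weight_mid in the frame of weight_large below 0.045 m and linear speed of weight_mid above 0.6 m/s) or (horizontal distance between weight_small and weight_mid below 0.03 m and z of weight_small in the frame of weight_mid below 0.043 m and linear speed of weight_small above 0.6 m/s) or (horizontal distance between jack and cup_pan below 0.03 m and z of jack in the frame of cup_pan below 0.0705 m and linear speed of jack above 0.6 m/s)).
It fails at once if a weight or the jack is banged or pressed on to its place with over 40 N (contact force between weight_large and flat_pan above 40 N or contact force between weight_mid and weight_large above 40 N or contact force between weight_small and weight_mid above 40 N or contact force between jack and cup_pan above 40 N).
It also fails if it takes over 112 s, if anything falls off the work surface, if the arm or the gripper's body presses on something with over 40 N, if the wrist force passes 120 N, or if a joint passes its speed limit or range.

## Working session

There is one attempt and no reset: what is moved stays moved. The work goes in short steps, Python scripts to look and compute and a tool call to move; the robot and the scene stay as the last step left them, time stands still between calls to the robot, and variables do not carry over. Pictures are saved under pics/ and viewed, and the job is handed in when it is done.

Besides the shell and the picture viewer there is one more tool, called in YAML: its name, and indented under it one key for each argument. servo_tool: Moves the arm, as the interface text tells. Its arguments: {"type":"object","properties":{"rows":{"type":"array"},"force":{"type":"number"}},"required":["rows"]}

```bash
ls; mkdir -p pics
cat > h.py <<'E'
import numpy as np, cv2
from cell import readout, vision, ticket, arm
def cap(n,save=None):
    c=vision.capture(n); 
    if save: cv2.imwrite('pics/'+save+'.png',c['frame'][:,:,::-1])
    c['f']=200/np.tan(np.radians(c['vfov'])/2); c['R']=cv2.Rodrigues(np.array(c['rvec'],float))[0]; c['t']=np.array(c['tvec'],float)
    return c
def ray(c,u,v):
    o=-c['R'].T@c['t']; d=c['R'].T@np.array([(u-c['cx'])/c['f'],(v-c['cy'])/c['f'],1]); return o,d
def onz(c,u,v,z):
    o,d=ray(c,u,v); return o+d*(z-o[2])/d[2]
def proj(c,p):
    q=c['R']@np.array(p,float)+c['t']; return q[:2]/q[2]*c['f']+[c['cx'],c['cy']]
E
python3 - <<'E'
from h import *
for n in ('scene','top','wrist'):
    c=cap(n,n+'0'); print(n,c['vfov'],c['cx'],c['cy'],-c['R'].T@c['t'],c['R'][2])
s=readout.observe(); print(s)
print([a for a in dir(arm) if a[0]!='_'])
E
```

```text
pics
scene 44.3009470797723 317.853744937768 198.89915518152532 [1.61085443 0.14170956 1.01122489] [-0.74360522 -0.07495843 -0.66440388]
top 42.09450914014739 323.759917192022 200.9378972628809 [0.33188412 0.05011704 1.40967414] [ 0.17740194  0.01139775 -0.98407248]
wrist 67.51530917658181 320.5789599347756 197.96829683023847 [ 0.27469215 -0.51203002  0.38229049] [-0.26577153 -0.09495409 -0.95934833]
{'time_s': 0.15, 'q': array([-1.42509411e+00,  1.58881038e-01,  1.59791212e+00, -1.62952165e-05,
        1.38618557e+00, -2.10129645e-01]), 'qvel': array([-1.28630280e-04, -1.50741878e-03, -3.66367688e-03, -4.75044810e-05,
       -3.99016032e-04,  8.37002647e-04]), 'tau': array([ 4.13766811e-04, -3.85925138e+01, -3.22428882e+01,  7.02415500e-02,
        3.52334732e-02, -7.49995820e-05]), 'eef_pos': array([ 0.20020281, -0.53852296,  0.21387361]), 'orientation': array([ 0.58025789,  0.4039706 ,  0.5809365 , -0.40326335]), 'force': array([-0.17022707,  0.2888125 , -0.30359824]), 'moment': array([ 0.01014194, -0.01627309,  0.02703378]), 'finger_gap': 0.0922364164094044}
['PlanningError', 'tcp_to_grasp']
```

View pics/top0.png

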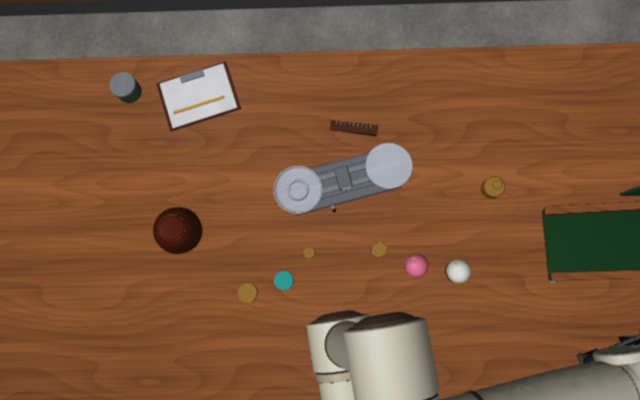

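View pics/scene0.png

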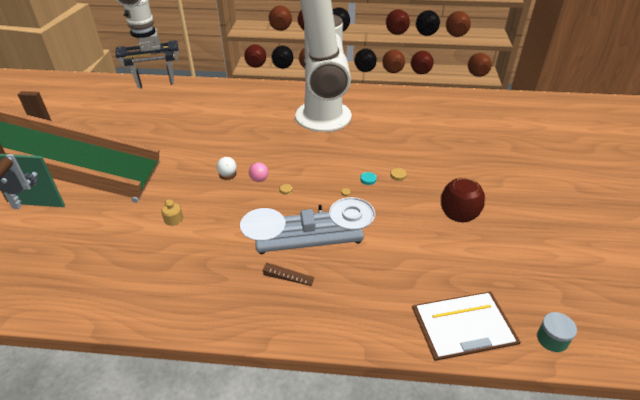

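View pics/wrist0.png

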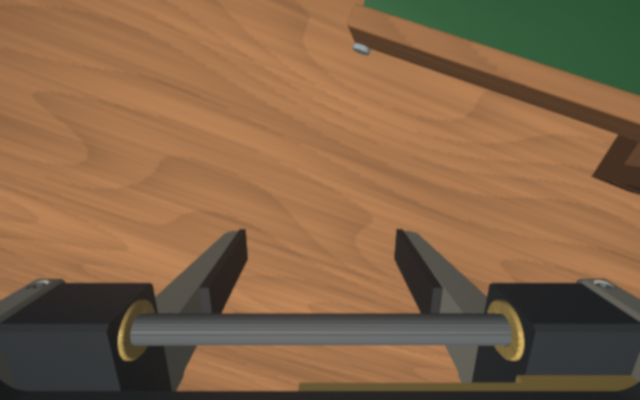

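Top view. The ball-shaped candidates are white (458,271) and pink (416,265); the white one matches the jack. The large-disc candidates are brass (247,292) and turquoise (283,280); the brass one is meant. The smaller brass discs are mid (379,249) and small (308,252). The flat pan is at (389,166) and the cup pan with its ring at (298,190). I'll measure these and check an enlarged crop.

```bash
cat > meas.py <<'E'
from h import *
c=cap('top','top1'); s=cap('scene','scene1')
def masks(fr):
    h=cv2.cvtColor(fr,cv2.COLOR_RGB2HSV); H,S,V=[h[...,i].astype(int) for i in range(3)]
    return h
def blob(c,roi,cond):
    x0,y0,x1,y1=roi; h=cv2.cvtColor(c['frame'],cv2.COLOR_RGB2HSV)[y0:y1,x0:x1].astype(int)
    m=cond(h[...,0],h[...,1],h[...,2]).astype(np.uint8)
    n,l,st,ce=cv2.connectedComponentsWithStats(m); k=1+np.argmax(st[1:,4])
    cnt=max(cv2.findContours((l==k).astype(np.uint8),cv2.RETR_EXTERNAL,cv2.CHAIN_APPROX_NONE)[0],key=cv2.contourArea)
    mm=cv2.convexHull(cnt); e=cv2.fitEllipse(mm) if len(mm)>5 else None
    return ce[k]+[x0,y0],st[k],e and (e[0][0]+x0,e[0][1]+y0,e[1])
brass=lambda H,S,V:(H>=17)&(H<=30)&(S>120)&(V>80)
grey=lambda H,S,V:(S<75)&(V>140)
white=lambda H,S,V:(S<60)&(V>90)
T={'large':((230,275,265,310),brass,.015,(380,160,420,190)),'mid':((365,235,395,263),brass,.013,(272,178,298,200)),'small':((298,242,320,262),brass,.011,(336,183,356,200)),'jack':((438,250,480,295),white,.035,(212,152,242,184)),
'flat':((365,140,416,192),grey,.066,(236,205,290,245)),'cup':((270,163,322,217),grey,.072,(326,195,380,232)),}
for n,(r,f,z,r2) in T.items():
    for cc,rr in ((c,r),(s,r2)):
        try:
            ce,st,e=blob(cc,rr,f); print(n,ce.round(1),st,'ell',np.round(e[:2],1),np.round(e[2],1),'P',onz(cc,*ce,z)[:2].round(4),onz(cc,*e[:2],z)[:2].round(4))
        except Exception as ex: print(n,ex)
a=cv2.resize(c['frame'][130:310,230:500],None,fx=2.9,fy=2.9,interpolation=cv2.INTER_CUBIC); cv2.imwrite('pics/crop1.png',a[:,:,::-1])
a=cv2.resize(s['frame'][140:290,160:430],None,fx=2.9,fy=2.9,interpolation=cv2.INTER_CUBIC); cv2.imwrite('pics/crop2.png',a[:,:,::-1])
E
python3 meas.py
```

```text
large [247.1 292.2] [  8   8  19  19 287] ell [247.1 292.2] [18.4 19.1] P [0.3429 0.2749] [0.3428 0.2749]
large [398.2 173.6] [ 11   8  16  12 160] ell [398.1 173.6] [12.3 16.1] P [0.3496 0.2763] [0.3497 0.276 ]
mid [378.6 249.4] [  7   7  14  15 162] ell [378.6 249.3] [14.  14.5] P [ 0.448  -0.0778] [ 0.4482 -0.0777]
mid [285.6 188.5] [  8   6  12  10 107] ell [285.7 188.6] [10.5 12.7] P [ 0.4541 -0.0762] [ 0.4544 -0.0759]
small [308.6 252.6] [ 6  6 10 10 85] ell [308.6 252.6] [ 9.8 10.2] P [0.4441 0.1103] [0.444  0.1102]
small [345.5 191.6] [ 5  5 10  8 62] ell [345.5 191.6] [7.9 9.1] P [0.4496 0.1114] [0.4497 0.1114]
jack [458. 271.] [  8   9  25  24 450] ell [458.  270.8] [23.2 24.4] P [ 0.3849 -0.2807] [ 0.3853 -0.2807]
jack [226. 166.] [  5   5  19  19 293] ell [226.  166.1] [18.9 19.1] P [ 0.3856 -0.2801] [ 0.3858 -0.28  ]
flat [388.5 165.3] [   0    3   48   46 1697] ell [388.6 165.3] [45.5 47.2] P [ 0.666  -0.1084] [ 0.6659 -0.1085]
flat [265.8 226.4] [   4    3   50   37 1494] ell [268.9 227.6] [38.4 58.9] P [ 0.6782 -0.0955] [ 0.6817 -0.0862]
cup [298.3 189.1] [   6    3   46   48 1682] ell [297.7 189.2] [46.5 48.2] P [0.6062 0.1319] [0.6061 0.1333]
cup [349.6 214.5] [   0    2   50   35 1341] ell [348.3 216.8] [38.7 53. ] P [0.6168 0.1298] [0.626  0.1266]
```

View pics/crop1.png

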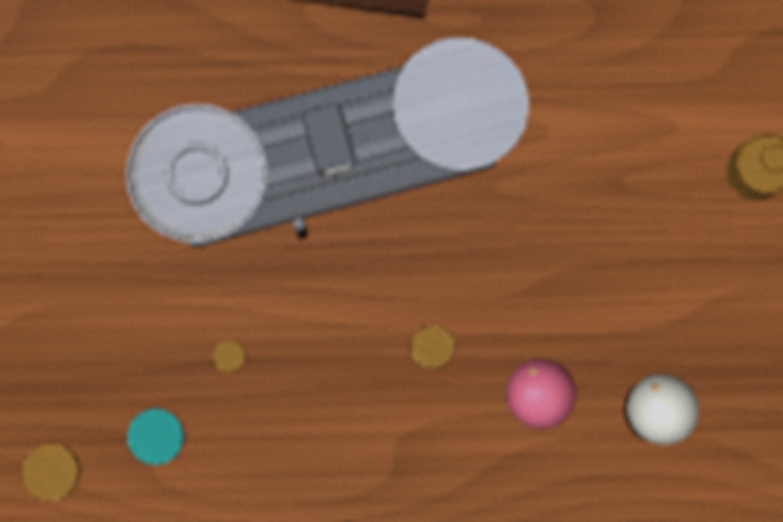

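View pics/crop2.png

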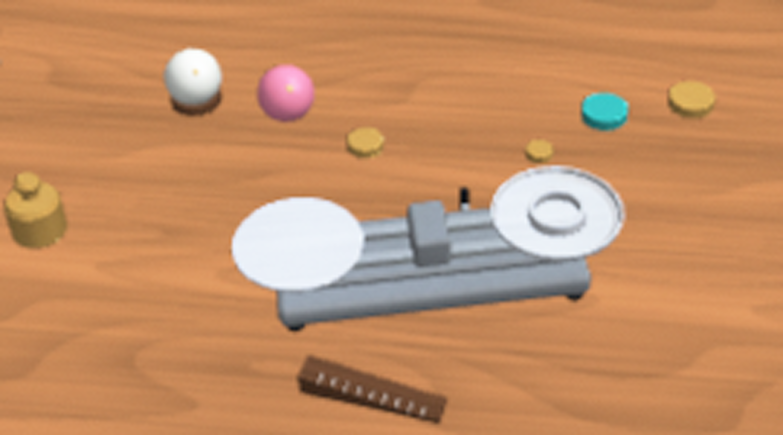

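The crops confirm it: the white chipped ball in the dark ring is the jack, next to the pink look-alike. The brass large disc lies beside the turquoise one. Next I'll write a helper to plan moves.

```bash
cat >> h.py <<'E'
from scipy.spatial.transform import Rotation as Ro
def pose():
    s=readout.observe(); w,x,y,z=s['orientation']; return s,np.array(s['eef_pos']),Ro.from_quat([x,y,z,w])
def go(tcp,yaw=None):
    """yaw: direction of tool z in world (rad)"""
    s,p,R=pose(); M=R.as_matrix()
    if yaw is None: yaw=np.arctan2(M[1,2],M[0,2])
    best=None
    for k in (-1,0,1):
        a=yaw+k*np.pi; x=np.array([0,0,-1.]); z=np.array([np.cos(a),np.sin(a),0]); y=np.cross(z,x)
        r=(R.inv()*Ro.from_matrix(np.c_[x,y,z])).as_rotvec()
        if best is None or np.linalg.norm(r)<np.linalg.norm(best): best=r
    print('travel cm',(M.T@(np.array(tcp)-p)*100).round(2),'rot',best.round(3),'deg',round(float(np.degrees(np.linalg.norm(best))),1))
def st():
    s,p,R=pose(); M=R.as_matrix()
    print('t',round(s['time_s'],2),'p',p.round(4),'x',M[:,0].round(3),'yaw',round(float(np.arctan2(M[1,2],M[0,2])),3),'az',round(float(np.arctan2(p[1],p[0])),3),'q',s['q'].round(2),'F',s['force'].round(1),'gap',round(s['finger_gap'],4))
E
python3 - <<'E'
from h import *
st()
s,p,R=pose(); print(R.as_matrix().round(3)); 
w=cap('wrist'); print(R.as_matrix().T@(-w['R'].T@w['t']-p)) 
c=cap('top')
for n,u,v,z in (('pink',416,265,.0315),('white',458,271,.035),('turq',283,280,.015),('knob',494,187,.05),('ring',298.3,190.3,.076),('wedge',354,128,.015),('bowl',178,230,.06)): print(n,onz(c,u,v,z)[:2].round(3))
E
```

```text
t 0.25 p [ 0.2002 -0.5387  0.2141] x [-0.     0.001 -1.   ] yaw -1.215 az -1.215 q [-1.43  0.16  1.6   0.    1.39 -0.21] F [ 0.5  0.6 -0.2] gap 0.0919
[[-0.     0.937  0.348]
 [ 0.001  0.348 -0.937]
 [-1.     0.    -0.001]]
[-0.16856319  0.07910515  0.00092282]
pink [ 0.403 -0.173]
white [ 0.385 -0.281]
turq [0.373 0.179]
knob [ 0.603 -0.387]
ring [0.602 0.132]
wedge [ 0.788 -0.023]
bowl [0.507 0.45 ]
```

Run:
```python
from h import *
go([.385,-.2805,.16],0)
```

```text
travel cm [  5.45  26.32 -17.78] rot [-1.215 -0.    -0.   ] deg 69.6
```

servo_tool:
  rows:
    - {"travel": [5.45, 26.3, -17.8], "rot": [-1.215, 0, 0], "claw": 9.19}
    - {"travel": [5.45, 26.3, -17.8], "rot": [-1.215, 0, 0], "claw": 9.19}
    - {"travel": [5.45, 26.3, -17.8], "rot": [-1.215, 0, 0], "claw": 9.19}
    - {"travel": [5.45, 26.3, -17.8], "rot": [-1.215, 0, 0], "claw": 9.19}
    - {"travel": [5.45, 26.3, -17.8], "rot": [-1.215, 0, 0], "claw": 9.19}
    - {"travel": [5.45, 26.3, -17.8], "rot": [-1.215, 0, 0], "claw": 9.19}
    - {"travel": [5.45, 26.3, -17.8], "rot": [-1.215, 0, 0], "claw": 9.19}
    - {"travel": [5.45, 26.3, -17.8], "rot": [-1.215, 0, 0], "claw": 9.19}

```text
time_s: 1.15
eef_pos: [0.3859, -0.2774, 0.1593]
orientation: [0.707, 0.002, 0.707, -0.001]
force: [-0.1, -0.1, 0.2]
finger_gap: 0.0918
```

Run:
```python
from h import *
st(); cap('wrist','w1'); go([.385,-.2805,.018],0)
```

```text
t 1.15 p [ 0.3859 -0.2774  0.1593] x [-0.001  0.002 -1.   ] yaw -0.005 az -0.623 q [-0.88 -0.05  1.93  0.    1.27 -0.87] F [-0.1 -0.1  0.2] gap 0.0918
travel cm [14.17 -0.17 -0.03] rot [ 0.    -0.    -0.001] deg 0.0
```

View pics/w1.png

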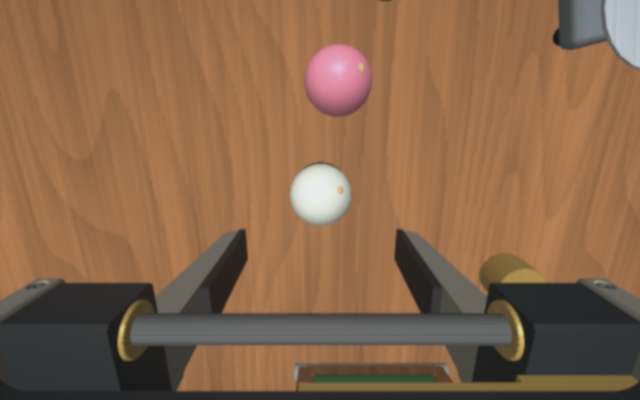

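The wrist view shows the white jack at (320,194), centred between the jaws. The pink ball at (338,80) is clear of both fingers.

Run:
```python
from h import *
st(); c=cap('wrist'); print(onz(c,320.5,194,.035)); go([.385,-.2805,.018],0)
```

```text
t 1.2 p [ 0.3854 -0.2788  0.1597] x [-0.     0.001 -1.   ] yaw 0.0 az -0.626 q [-0.88 -0.05  1.93 -0.    1.27 -0.88] F [ 0.3 -0.6  0.4] gap 0.0917
[ 0.38451723 -0.28162395  0.035     ]
travel cm [ 1.42e+01 -7.00e-02 -1.00e-02] rot [-0.013 -0.    -0.   ] deg 0.7
```

servo_tool:
  rows:
    - {"travel": [5, -0.1, 0], "rot": [0, 0, 0], "claw": 9.19}
    - {"travel": [10, -0.1, 0], "rot": [0, 0, 0], "claw": 9.19}
    - {"travel": [12.5, -0.1, 0], "rot": [0, 0, 0], "claw": 9.19}
    - {"travel": [14.2, -0.1, 0], "rot": [0, 0, 0], "claw": 9.19}
    - {"travel": [14.2, -0.1, 0], "rot": [0, 0, 0], "claw": 9.19}
    - {"travel": [14.2, -0.1, 0], "rot": [0, 0, 0], "claw": 5}
    - {"travel": [14.2, -0.1, 0], "rot": [0, 0, 0], "claw": 5}
    - {"travel": [14.2, -0.1, 0], "rot": [0, 0, 0], "claw": 5}
  force: 20

```text
time_s: 2.05
eef_pos: [0.3856, -0.2826, 0.0195]
orientation: [0.708, 0.005, 0.706, -0.006]
force: [0.7, 0.2, 0.1]
finger_gap: 0.0701
```

servo_tool:
  rows:
    - {"travel": [0, 0, 0], "rot": [0, 0, 0], "claw": 5}
    - {"travel": [0, 0, 0], "rot": [0, 0, 0], "claw": 5}
    - {"travel": [-1, 0, 0], "rot": [0, 0, 0], "claw": 5}
    - {"travel": [-3, 0, 0], "rot": [0, 0, 0], "claw": 5}
    - {"travel": [-6, 0, 0], "rot": [0, 0, 0], "claw": 5}
    - {"travel": [-10, 0, 0], "rot": [0, 0, 0], "claw": 5}
    - {"travel": [-14, 0, 0], "rot": [0, 0, 0], "claw": 5}
    - {"travel": [-17, 0, 0], "rot": [0, 0, 0], "claw": 5}

```text
time_s: 2.85
eef_pos: [0.3847, -0.2813, 0.1905]
orientation: [0.707, 0.005, 0.707, -0.006]
force: [-0.4, -0.2, -3.5]
finger_gap: 0.0621
```

Run:
```python
from h import *
st(); cap('wrist','w2'); cap('top','top2'); cap('scene','scene2'); go([.605,.132,.2],np.pi/2); go([.605,.132,.2])
```

```text
t 2.85 p [ 0.3847 -0.2813  0.1905] x [ 0.001 -0.001 -1.   ] yaw -0.015 az -0.631 q [-0.89 -0.08  1.89 -0.    1.33 -0.87] F [-0.4 -0.2 -3.5] gap 0.0621
travel cm [-1.12 41.74 21.35] rot [1.556 0.004 0.   ] deg 89.1
travel cm [-1.12 41.74 21.35] rot [-0.     0.002  0.003] deg 0.2
```

View pics/w2.png

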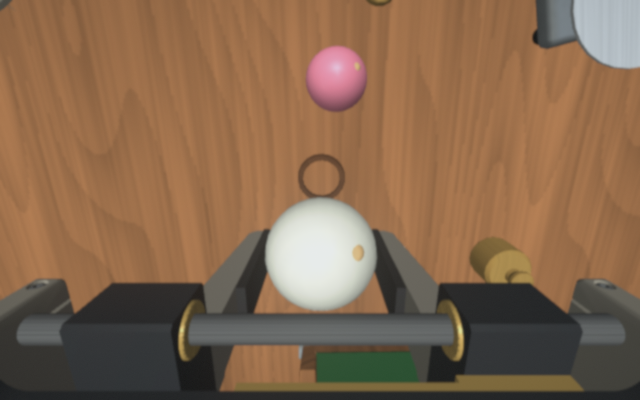

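The jack is held and lifted, and its ring stayed on the table at (321,177). Moving over the cup pan.

servo_tool:
  rows:
    - {"travel": [-1.5, 41.7, 21.4], "rot": [0, 0, 0], "claw": 5}
    - {"travel": [-1.5, 41.7, 21.4], "rot": [0, 0, 0], "claw": 5}
    - {"travel": [-1.5, 41.7, 21.4], "rot": [0, 0, 0], "claw": 5}
    - {"travel": [-1.5, 41.7, 21.4], "rot": [0, 0, 0], "claw": 5}
    - {"travel": [-1.5, 41.7, 21.4], "rot": [0, 0, 0], "claw": 5}
    - {"travel": [-1.5, 41.7, 21.4], "rot": [0, 0, 0], "claw": 5}
    - {"travel": [-1.5, 41.7, 21.4], "rot": [0, 0, 0], "claw": 5}
    - {"travel": [-1.5, 41.7, 21.4], "rot": [0, 0, 0], "claw": 5}

```text
time_s: 3.8
eef_pos: [0.5712, 0.0736, 0.1971]
orientation: [0.705, 0.005, 0.709, -0.005]
force: [0.4, -1.3, -3.7]
finger_gap: 0.062
```

servo_tool:
  rows:
    - {"travel": [0, 0, 0], "rot": [0, 0, 0], "claw": 5}
    - {"travel": [0, 0, 0], "rot": [0, 0, 0], "claw": 5}
    - {"travel": [0, 0, 0], "rot": [0, 0, 0], "claw": 5}
    - {"travel": [0, 0, 0], "rot": [0, 0, 0], "claw": 5}

```text
time_s: 4.2
eef_pos: [0.5717, 0.0702, 0.1997]
orientation: [0.706, 0.006, 0.708, -0.006]
force: [0.1, -0.3, -2.8]
finger_gap: 0.0624
```

Run:
```python
from h import *
st(); cap('wrist','w3'); cap('top','top3'); s=cap('scene','scene3'); 
a=cv2.resize(s['frame'][120:270,200:430],None,fx=3.4,fy=3.4,interpolation=cv2.INTER_CUBIC); cv2.imwrite('pics/crop3.png',a[:,:,::-1])
```

```text
t 4.2 p [0.5717 0.0702 0.1997] x [-0.002 -0.    -1.   ] yaw -0.017 az 0.122 q [-0.09  0.17  1.61 -0.    1.36 -0.07] F [ 0.1 -0.3 -2.8] gap 0.0624
```

View pics/w3.png

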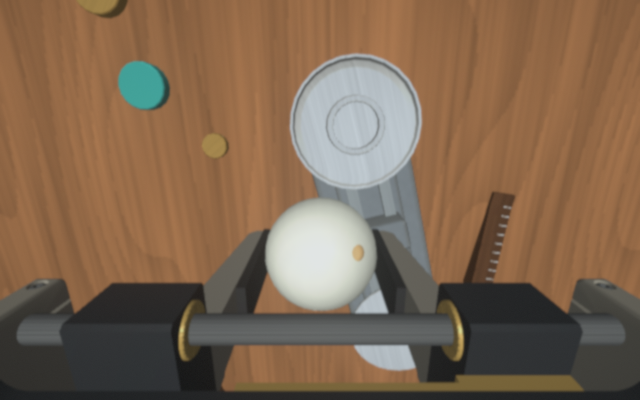

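View pics/crop3.png

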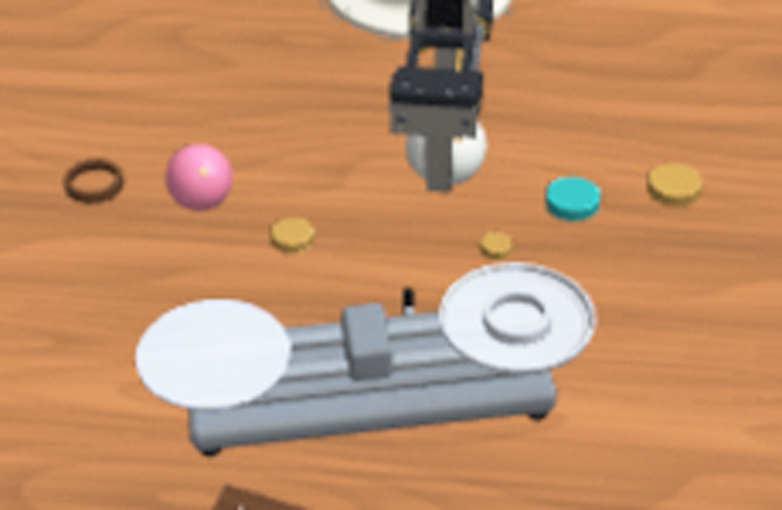

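In the wrist view the seating ring is at about (356,125) and the cup rim at about (356,121). The ball is still in the grip, and the commanded move fell short.

Run:
```python
from h import *
c=cap('wrist'); print('ring w',onz(c,356,125,.076).round(4),'rim w',onz(c,355.5,121,.072).round(4))
# scene ring: crop (517,318), top 
s=cap('scene'); print('ring s',onz(s,200+516/3.4,120+312/3.4,.076).round(4), 'rim', onz(s,200+518/3.4,120+316/3.4,.072).round(4),'flat s',onz(s,200+214/3.4,120+352/3.4,.066).round(4))
print('small w',onz(c,214,145,.011).round(4))
go([.604,.132,.2])
```

```text
ring w [0.6065 0.1352 0.076 ] rim w [0.6064 0.1388 0.072 ]
ring s [0.6092 0.1353 0.076 ] rim [0.6096 0.1371 0.072 ] flat s [ 0.6678 -0.1052  0.066 ]
small w [0.4457 0.112  0.011 ]
travel cm [0.1  6.17 3.04] rot [-0.  0.  0.] deg 0.0
```

servo_tool:
  rows:
    - {"travel": [2, 6.4, 3.35], "rot": [0, 0, 0], "claw": 5}
    - {"travel": [3, 6.4, 3.35], "rot": [0, 0, 0], "claw": 5}
    - {"travel": [5, 6.4, 3.35], "rot": [0, 0, 0], "claw": 5}
    - {"travel": [7, 6.4, 3.35], "rot": [0, 0, 0], "claw": 5}
    - {"travel": [8, 6.4, 3.35], "rot": [0, 0, 0], "claw": 5}
    - {"travel": [8, 6.4, 3.35], "rot": [0, 0, 0], "claw": 5}
    - {"travel": [8, 6.4, 3.35], "rot": [0, 0, 0], "claw": 5}
    - {"travel": [8, 6.4, 3.35], "rot": [0, 0, 0], "claw": 5}

```text
time_s: 5.25
eef_pos: [0.6082, 0.1347, 0.1226]
orientation: [0.708, 0.005, 0.706, -0.005]
force: [-0.1, 0.3, -4.4]
finger_gap: 0.062
```

Run:
```python
from h import *
st(); c=cap('wrist','w4'); go([.6065,.134,.0825]); 
s=cap('scene'); t=cap('top')
a=np.vstack([cv2.resize(s['frame'][150:250,300:430],None,fx=3,fy=3),cv2.resize(t['frame'][140:240,250:380],None,fx=3,fy=3)])
a=np.hstack([a[:300],a[300:]]); cv2.imwrite('pics/crop4.png',a[:,:,::-1])
```

```text
t 5.25 p [0.6082 0.1347 0.1226] x [ 0.003  0.    -1.   ] yaw -0.015 az 0.218 q [0.02 0.36 1.54 0.   1.24 0.04] F [-0.1  0.3 -4.4] gap 0.062
travel cm [ 4.   -0.08 -0.17] rot [ 0.     0.003 -0.   ] deg 0.2
```

View pics/w4.png

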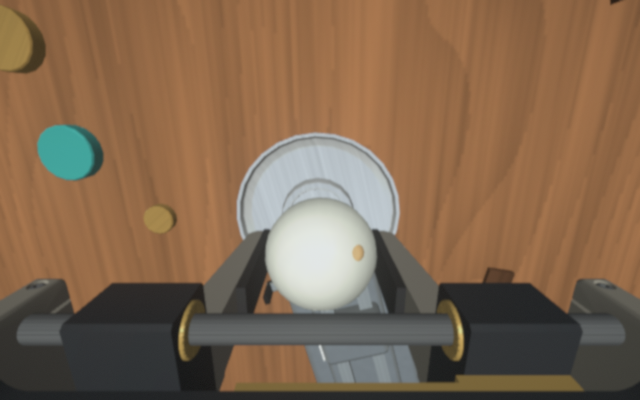

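View pics/crop4.png

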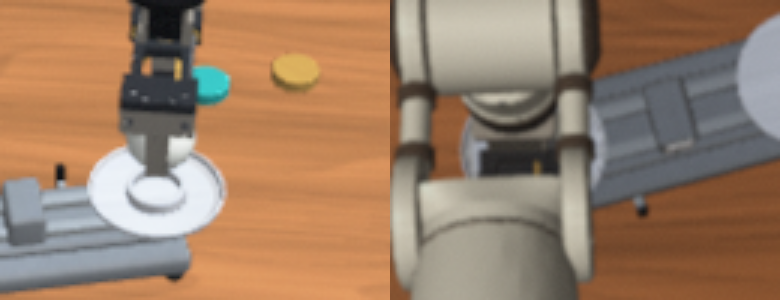

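servo_tool:
  rows:
    - {"travel": [1.5, -0.1, -0.2], "rot": [0, 0, 0], "claw": 5}
    - {"travel": [2.6, -0.1, -0.2], "rot": [0, 0, 0], "claw": 5}
    - {"travel": [3.3, -0.1, -0.2], "rot": [0, 0, 0], "claw": 5}
    - {"travel": [3.6, -0.1, -0.2], "rot": [0, 0, 0], "claw": 5}
    - {"travel": [3.7, -0.1, -0.2], "rot": [0, 0, 0], "claw": 5}
    - {"travel": [3.8, -0.1, -0.2], "rot": [0, 0, 0], "claw": 5}
    - {"travel": [3.9, -0.1, -0.2], "rot": [0, 0, 0], "claw": 5}
    - {"travel": [3.9, -0.1, -0.2], "rot": [0, 0, 0], "claw": 5}

```text
time_s: 6.2
eef_pos: [0.6059, 0.1337, 0.0829]
orientation: [0.708, 0.005, 0.706, -0.005]
force: [-0.2, -1.5, 1.4]
finger_gap: 0.0617
```

Run:
```python
from h import *
st(); c=cap('wrist','w5'); s=cap('scene')
a=cv2.resize(s['frame'][150:250,300:430],None,fx=5,fy=5); cv2.imwrite('pics/crop5.png',a[:,:,::-1])
```

```text
t 6.2 p [0.6059 0.1337 0.0829] x [ 0.002 -0.    -1.   ] yaw -0.015 az 0.217 q [ 0.02  0.4   1.58 -0.    1.16  0.04] F [-0.2 -1.5  1.4] gap 0.0617
```

View pics/crop5.png

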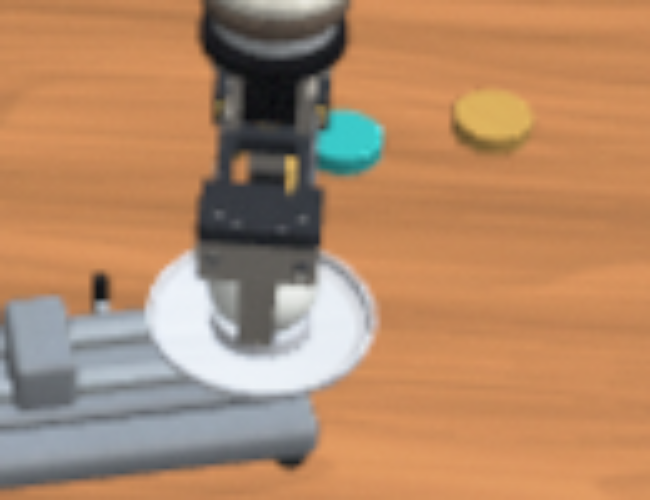

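View pics/w5.png

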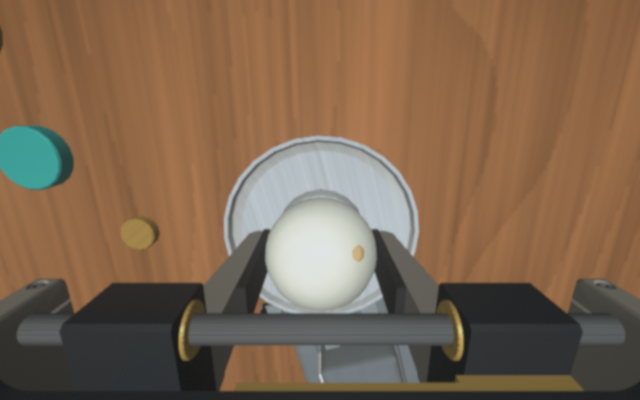

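The wrist force went from −4.4 to +1.4 N, so the ball is resting in the ring. Both views show it centred. I'll release and retreat straight up.

servo_tool:
  rows:
    - {"travel": [0, 0, 0], "rot": [0, 0, 0], "claw": 6.5}
    - {"travel": [0, 0, 0], "rot": [0, 0, 0], "claw": 7.2}
    - {"travel": [0, 0, 0], "rot": [0, 0, 0], "claw": 8}
    - {"travel": [0, 0, 0], "rot": [0, 0, 0], "claw": 8.5}
    - {"travel": [0, 0, 0], "rot": [0, 0, 0], "claw": 8.8}
    - {"travel": [-2, 0, 0], "rot": [0, 0, 0], "claw": 8.8}
    - {"travel": [-6, 0, 0], "rot": [0, 0, 0], "claw": 8.8}
    - {"travel": [-11, 0, 0], "rot": [0, 0, 0], "claw": 8.8}

```text
time_s: 7.1
eef_pos: [0.6032, 0.1339, 0.1906]
orientation: [0.705, 0.005, 0.709, -0.005]
force: [0.6, -0.2, 0.2]
finger_gap: 0.0882
```

Run:
```python
from h import *
st(); c=cap('wrist','w6'); s=cap('scene','scene6'); go([.343,.276,.14],0.1)
m=(cv2.cvtColor(s['frame'],cv2.COLOR_RGB2HSV)[...,1]<60)
print(onz(c,320,194,.098))
```

```text
t 7.1 p [0.6032 0.1339 0.1906] x [-0.005 -0.    -1.   ] yaw -0.015 az 0.218 q [0.02 0.29 1.49 0.   1.37 0.04] F [ 0.6 -0.2  0.2] gap 0.0882
travel cm [  5.68  13.78 -26.97] rot [-0.115  0.015  0.   ] deg 6.6
[0.60161256 0.13995894 0.098     ]
```

View pics/w6.png

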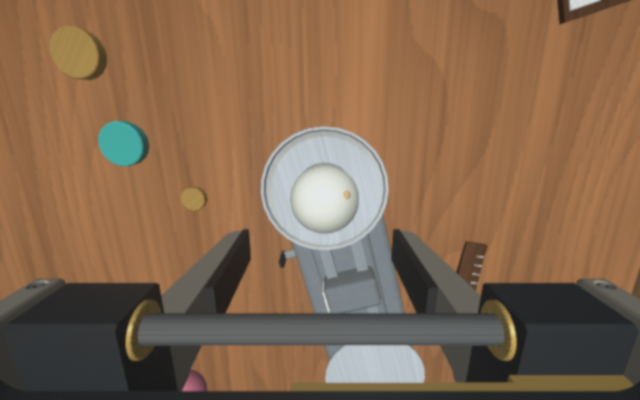

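The jack sits in the ring at (325,198), inside a rim centred at (325,188). The row offset is what the ball's height should give. Next is the large brass weight.

servo_tool:
  rows:
    - {"travel": [0, 13.8, -27], "rot": [0, 0, 0], "claw": 7.5}
    - {"travel": [0, 13.8, -27], "rot": [0, 0, 0], "claw": 7.5}
    - {"travel": [0, 13.8, -27], "rot": [0, 0, 0], "claw": 7.5}
    - {"travel": [2, 13.8, -27], "rot": [0, 0, 0], "claw": 7.5}
    - {"travel": [5, 13.8, -26.5], "rot": [0, 0, 0], "claw": 7.5}
    - {"travel": [6, 13.8, -26.5], "rot": [0, 0, 0], "claw": 7.5}
    - {"travel": [6, 13.8, -26.5], "rot": [0, 0, 0], "claw": 7.5}
    - {"travel": [6, 13.8, -26.5], "rot": [0, 0, 0], "claw": 7.5}

```text
time_s: 8.0
eef_pos: [0.3402, 0.276, 0.1306]
orientation: [0.706, 0.004, 0.708, -0.005]
force: [0.2, -0.9, 0.9]
finger_gap: 0.0753
```

servo_tool:
  rows:
    - {"travel": [0, 0, 0], "rot": [0, 0, 0], "claw": 7.5}
    - {"travel": [0, 0, 0], "rot": [0, 0, 0], "claw": 7.5}

```text
time_s: 8.2
eef_pos: [0.3444, 0.2757, 0.1332]
orientation: [0.708, 0.006, 0.706, -0.006]
force: [0.6, -0.0, -0.1]
finger_gap: 0.0748
```

Run:
```python
from h import *
st(); c=cap('wrist','w7'); go([.343,.276,.14],0)
```

```text
t 8.2 p [0.3444 0.2757 0.1332] x [ 0.003  0.001 -1.   ] yaw -0.017 az 0.675 q [ 0.4  -0.12  2.05 -0.    1.21  0.42] F [ 0.6 -0.  -0.1] gap 0.0748
travel cm [-0.69  0.03 -0.13] rot [-0.017  0.002 -0.001] deg 1.0
```

View pics/w7.png

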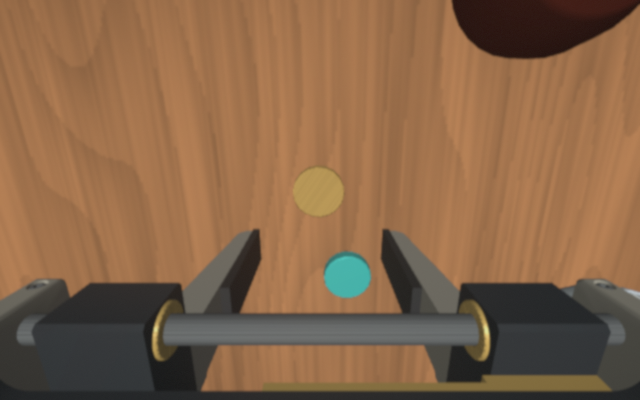

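The wrist view shows the brass disc at (318.5,191) and the turquoise look-alike at (347,275), behind the finger plane.

```bash
cat >> h.py <<'E'
def disc(c,u,v,z,r=45):
    h=cv2.cvtColor(c['frame'],cv2.COLOR_RGB2HSV).astype(int); H,S,V=h[...,0],h[...,1],h[...,2]
    m=((H>=17)&(H<=30)&(S>100)&(V>80)).astype(np.uint8); k=np.zeros_like(m); k[v-r:v+r,u-r:u+r]=1
    n,l,st_,ce=cv2.connectedComponentsWithStats(m*k); j=1+np.argmax(st_[1:,4])
    e=cv2.fitEllipse(cv2.convexHull(max(cv2.findContours((l==j).astype(np.uint8),cv2.RETR_EXTERNAL,cv2.CHAIN_APPROX_NONE)[0],key=cv2.contourArea)))
    P=onz(c,*e[0],z); d=np.linalg.norm(P-(-c['R'].T@c['t']))
    print('disc',np.round(e[0],1),np.round(e[1],1),P.round(4),'diam mm',(np.array(e[1])*d/c['f']*1000).round(1)); return P
E
python3 - <<'E'
from h import *
st(); c=cap('wrist'); P=disc(c,318,191,.015); go([.343,.276,.005],0)
E
```

```text
t 8.25 p [0.3443 0.2757 0.1331] x [ 0.002  0.001 -1.   ] yaw -0.017 az 0.675 q [ 0.4  -0.12  2.05 -0.    1.21  0.42] F [0.3 0.3 0.3] gap 0.0747
disc [318.4 191. ] [50.9 51.2] [0.3417 0.2779 0.015 ] diam mm [50.4 50.7]
travel cm [12.79  0.02 -0.12] rot [-0.017  0.002 -0.001] deg 1.0
```

servo_tool:
  rows:
    - {"travel": [4, 0.15, -0.15], "rot": [0, 0, 0], "claw": 7.5}
    - {"travel": [8, 0.15, -0.15], "rot": [0, 0, 0], "claw": 7.5}
    - {"travel": [10.5, 0.15, -0.15], "rot": [0, 0, 0], "claw": 7.5}
    - {"travel": [12, 0.15, -0.15], "rot": [0, 0, 0], "claw": 7.5}
    - {"travel": [12.8, 0.15, -0.15], "rot": [0, 0, 0], "claw": 7.5}
    - {"travel": [12.8, 0.15, -0.15], "rot": [0, 0, 0], "claw": 7.5}
    - {"travel": [12.8, 0.15, -0.15], "rot": [0, 0, 0], "claw": 7.5}

```text
time_s: 9.0
eef_pos: [0.3418, 0.2776, 0.0048]
orientation: [0.708, 0.006, 0.707, -0.005]
force: [0.2, 0.5, -0.3]
finger_gap: 0.0747
```

servo_tool:
  rows:
    - {"travel": [0, 0, 0], "rot": [0, 0, 0], "claw": 4.5}
    - {"travel": [0, 0, 0], "rot": [0, 0, 0], "claw": 4.5}
    - {"travel": [0, 0, 0], "rot": [0, 0, 0], "claw": 4.5}
    - {"travel": [0, 0, 0], "rot": [0, 0, 0], "claw": 4.5}
    - {"travel": [0, 0, 0], "rot": [0, 0, 0], "claw": 4.5}

```text
time_s: 9.5
eef_pos: [0.3413, 0.2777, 0.0045]
orientation: [0.708, 0.005, 0.707, -0.005]
force: [-0.2, -0.8, 3.3]
finger_gap: 0.0508
```

Run:
```python
from h import *
st(); c=cap('wrist','w8')
```

```text
t 9.5 p [0.3413 0.2777 0.0045] x [ 0.001  0.    -1.   ] yaw -0.015 az 0.683 q [ 0.41  0.11  2.12 -0.    0.91  0.42] F [-0.2 -0.8  3.3] gap 0.0508
```

View pics/w8.png

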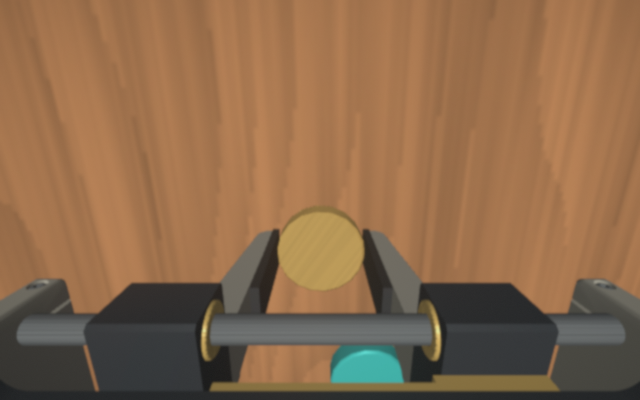

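The disc is gripped and centred at (321,249). Lifting.

servo_tool:
  rows:
    - {"travel": [-0.5, 0, 0], "rot": [0, 0, 0], "claw": 4.5}
    - {"travel": [-2, 0, 0], "rot": [0, 0, 0], "claw": 4.5}
    - {"travel": [-5, 0, 0], "rot": [0, 0, 0], "claw": 4.5}
    - {"travel": [-9, 0, 0], "rot": [0, 0, 0], "claw": 4.5}
    - {"travel": [-13, 0, 0], "rot": [0, 0, 0], "claw": 4.5}
    - {"travel": [-17, 0, 0], "rot": [0, 0, 0], "claw": 4.5}
    - {"travel": [-17.5, 0, 0], "rot": [0, 0, 0], "claw": 4.5}
    - {"travel": [-17.5, 0, 0], "rot": [0, 0, 0], "claw": 4.5}

```text
time_s: 10.35
eef_pos: [0.3408, 0.2775, 0.1792]
orientation: [0.707, 0.005, 0.707, -0.005]
force: [-0.7, -0.2, -2.3]
finger_gap: 0.0508
```

Run:
```python
from h import *
st(); c=cap('wrist','w9'); s,p,R=pose(); P=disc(c,321,249,p[2]+.0105,60); print('off tool',R.as_matrix().T@(P-p)); go([.667,-.107,.18],0)
```

```text
t 10.35 p [0.3408 0.2775 0.1792] x [ 0.001  0.001 -1.   ] yaw -0.015 az 0.683 q [ 0.41 -0.18  2.    0.    1.32  0.42] F [-0.7 -0.2 -2.3] gap 0.0508
disc [320.5 248.3] [84.9 87.8] [0.3402 0.2788 0.188 ] diam mm [50.4 52.1]
off tool [-0.01050262  0.0017742   0.00046009]
travel cm [ -0.28 -37.91  33.3 ] rot [-0.015 -0.002  0.001] deg 0.9
```

servo_tool:
  rows:
    - {"travel": [-1.5, -37.9, 33.3], "rot": [0, 0, 0], "claw": 4.5}
    - {"travel": [-1.5, -37.9, 33.3], "rot": [0, 0, 0], "claw": 4.5}
    - {"travel": [-1.5, -37.9, 33.3], "rot": [0, 0, 0], "claw": 4.5}
    - {"travel": [-1.5, -37.9, 33.3], "rot": [0, 0, 0], "claw": 4.5}
    - {"travel": [-1.5, -37.9, 33.3], "rot": [0, 0, 0], "claw": 4.5}
    - {"travel": [-1.5, -37.9, 33.3], "rot": [0, 0, 0], "claw": 4.5}
    - {"travel": [-1.5, -37.9, 33.3], "rot": [0, 0, 0], "claw": 4.5}
    - {"travel": [-1.5, -37.9, 33.3], "rot": [0, 0, 0], "claw": 4.5}

```text
time_s: 11.2
eef_pos: [0.5991, -0.0282, 0.1869]
orientation: [0.705, 0.006, 0.709, -0.005]
force: [0.3, 1.2, -2.3]
finger_gap: 0.0512
```

Run:
```python
from h import *
st(); go([.667,-.107,.15],0)
```

```text
t 11.2 p [ 0.5991 -0.0282  0.1869] x [-0.006  0.002 -1.   ] yaw -0.015 az -0.047 q [-0.25  0.25  1.55  0.    1.35 -0.23] F [ 0.3  1.2 -2.3] gap 0.0512
travel cm [ 3.63 -7.78  6.93] rot [-0.015 -0.006 -0.002] deg 1.0
```

servo_tool:
  rows:
    - {"travel": [0, -7.5, 6.7], "rot": [-0.015, 0, 0], "claw": 4.5}
    - {"travel": [0, -7.5, 6.7], "rot": [-0.015, 0, 0], "claw": 4.5}
    - {"travel": [2, -7.5, 6.7], "rot": [-0.015, 0, 0], "claw": 4.5}
    - {"travel": [3, -7.5, 6.7], "rot": [-0.015, 0, 0], "claw": 4.5}
    - {"travel": [3, -7.5, 6.7], "rot": [-0.015, 0, 0], "claw": 4.5}
    - {"travel": [3, -7.5, 6.7], "rot": [-0.015, 0, 0], "claw": 4.5}

```text
time_s: 11.8
eef_pos: [0.6647, -0.1015, 0.1595]
orientation: [0.706, -0.0, 0.708, 0.001]
force: [-0.1, 1.0, -2.1]
finger_gap: 0.0512
```

Run:
```python
from h import *
st(); go([.667,-.108,.072],0); c=cap('wrist','w10'); s=cap('scene')
a=cv2.resize(s['frame'][160:280,210:390],None,fx=4,fy=4); cv2.imwrite('pics/crop10.png',a[:,:,::-1])
```

```text
t 11.8 p [ 0.6647 -0.1015  0.1595] x [-0.003  0.001 -1.   ] yaw 0.001 az -0.152 q [-0.33  0.45  1.35  0.    1.35 -0.33] F [-0.1  1.  -2.1] gap 0.0512
travel cm [ 8.74 -0.66  0.26] rot [ 0.001 -0.003 -0.001] deg 0.2
```

View pics/w10.png

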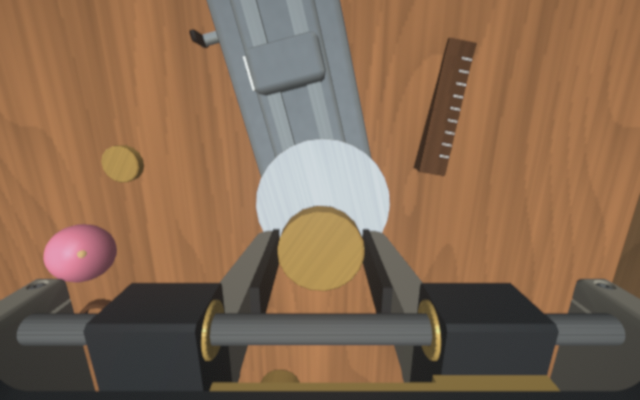

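View pics/crop10.png

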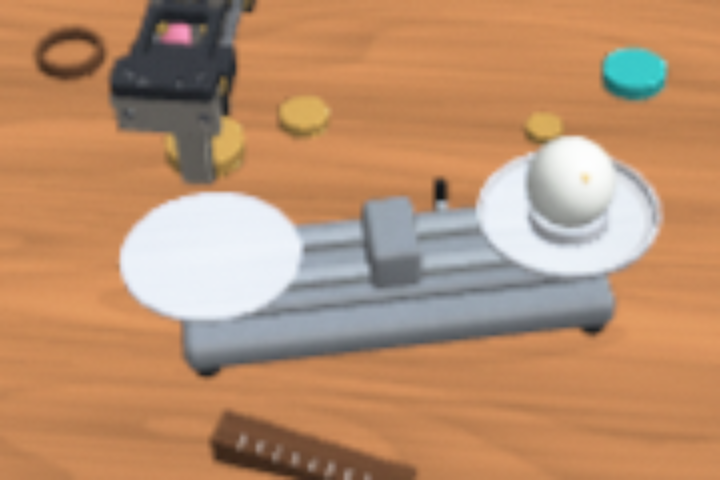

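The wrist view shows the flat pan spanning columns 256–389 with the disc over its near half. The scene view shows the jack seated. I'll fit the pan circle from its visible edge on the 66 mm plane.

```bash
cat > pan.py <<'E'
from h import *
from scipy.optimize import least_squares
def fit(c,roi,keep):
    x0,y0,x1,y1=roi; h=cv2.cvtColor(c['frame'],cv2.COLOR_RGB2HSV).astype(int)
    m=((h[...,1]<60)&(h[...,2]>170)).astype(np.uint8); k=np.zeros_like(m); k[y0:y1,x0:x1]=1
    cnt=max(cv2.findContours(m*k,cv2.RETR_EXTERNAL,cv2.CHAIN_APPROX_NONE)[0],key=cv2.contourArea)[:,0]
    cnt=np.array([q for q in cnt if keep(*q)]); W=np.array([onz(c,*q,.066)[:2] for q in cnt])
    f=lambda p:np.hypot(*(W-p[:2]).T)-p[2]
    r=least_squares(f,[.667,-.107,.062],loss='soft_l1',f_scale=.001); print(len(W),r.x.round(4),'rms',np.sqrt(np.mean(r.fun**2)).round(5))
if __name__=='__main__':
    fit(cap('wrist'),(240,120,400,240),lambda x,y:y<225 and not(280<x<365 and y>190))
    fit(cap('scene'),(230,195,300,250),lambda x,y:x<283)
E
python3 pan.py
```

```text
232 [ 0.6654 -0.1073  0.0611] rms 0.00031
137 [ 0.6703 -0.1028  0.0656] rms 0.00827
```

Run:
```python
from h import *
st(); go([.6655,-.1085,.0705],0)
```

```text
t 12.0 p [ 0.6662 -0.1023  0.162 ] x [ 0.002 -0.001 -1.   ] yaw 0.001 az -0.152 q [-0.33  0.45  1.35  0.    1.35 -0.33] F [ 0.6  0.2 -3.3] gap 0.0505
travel cm [ 9.16 -0.61 -0.09] rot [0.001 0.002 0.001] deg 0.1
```

servo_tool:
  rows:
    - {"travel": [3, -0.6, -0.1], "rot": [0, 0, 0], "claw": 4.5}
    - {"travel": [5.5, -0.6, -0.1], "rot": [0, 0, 0], "claw": 4.5}
    - {"travel": [7.5, -0.6, -0.1], "rot": [0, 0, 0], "claw": 4.5}
    - {"travel": [8.3, -0.6, -0.1], "rot": [0, 0, 0], "claw": 4.5}
    - {"travel": [8.6, -0.6, -0.1], "rot": [0, 0, 0], "claw": 4.5}
    - {"travel": [8.6, -0.6, -0.1], "rot": [0, 0, 0], "claw": 4.5}
    - {"travel": [8.6, -0.6, -0.1], "rot": [0, 0, 0], "claw": 4.5}

```text
time_s: 12.7
eef_pos: [0.666, -0.1092, 0.0765]
orientation: [0.708, -0.0, 0.706, -0.0]
force: [0.8, -0.5, -2.2]
finger_gap: 0.0507
```

Run:
```python
from h import *
st(); go([.6655,-.1085,.0705],0)
```

```text
t 12.7 p [ 0.666  -0.1092  0.0765] x [ 0.003 -0.001 -1.   ] yaw 0.0 az -0.162 q [-0.34  0.53  1.41  0.    1.2  -0.34] F [ 0.8 -0.5 -2.2] gap 0.0507
travel cm [ 0.6   0.07 -0.05] rot [0.    0.003 0.001] deg 0.2
```

servo_tool:
  rows:
    - {"travel": [0.2, 0.05, -0.05], "rot": [0, 0, 0], "claw": 4.5}
    - {"travel": [0.35, 0.05, -0.05], "rot": [0, 0, 0], "claw": 4.5}
    - {"travel": [0.45, 0.05, -0.05], "rot": [0, 0, 0], "claw": 4.5}
    - {"travel": [0.5, 0.05, -0.05], "rot": [0, 0, 0], "claw": 4.5}
    - {"travel": [0.55, 0.05, -0.05], "rot": [0, 0, 0], "claw": 4.5}
    - {"travel": [0.55, 0.05, -0.05], "rot": [0, 0, 0], "claw": 4.5}
    - {"travel": [0.55, 0.05, -0.05], "rot": [0, 0, 0], "claw": 4.5}

```text
time_s: 13.4
eef_pos: [0.6645, -0.1084, 0.0705]
orientation: [0.707, -0.0, 0.707, -0.0]
force: [-4.2, 2.0, 5.6]
finger_gap: 0.0508
```

Run:
```python
from h import *
st(); c=cap('wrist'); s=cap('scene')
a=np.vstack([cv2.resize(c['frame'][130:330,200:440],(540,450)),]); b=cv2.resize(s['frame'][180:280,220:300],None,fx=3,fy=3); a[:300,:240]=b; cv2.imwrite('pics/crop11.png',a[:,:,::-1])
```

```text
t 13.4 p [ 0.6645 -0.1084  0.0705] x [ 0. -0. -1.] yaw 0.0 az -0.162 q [-0.34  0.54  1.41 -0.    1.19 -0.34] F [-4.2  2.   5.6] gap 0.0508
```

View pics/crop11.png

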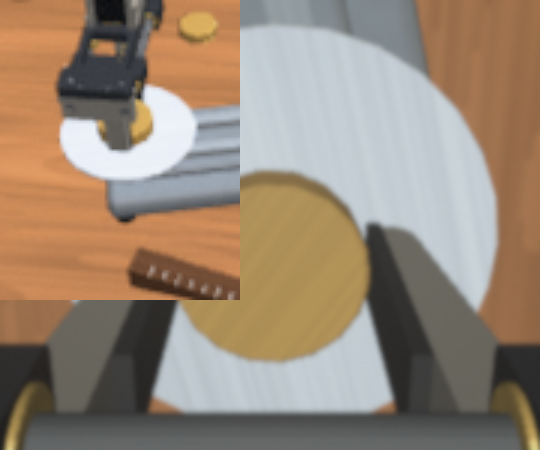

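The force rose to about +6 N, which is gentle contact. The disc is centred on the pan, so I'll release and rise.

servo_tool:
  rows:
    - {"travel": [0, 0, 0], "rot": [0, 0, 0], "claw": 5.6}
    - {"travel": [0, 0, 0], "rot": [0, 0, 0], "claw": 6.5}
    - {"travel": [0, 0, 0], "rot": [0, 0, 0], "claw": 7.2}
    - {"travel": [0, 0, 0], "rot": [0, 0, 0], "claw": 7.2}
    - {"travel": [-1, 0, 0], "rot": [0, 0, 0], "claw": 7.2}
    - {"travel": [-4, 0, 0], "rot": [0, 0, 0], "claw": 7.2}
    - {"travel": [-9, 0, 0], "rot": [0, 0, 0], "claw": 7.2}
    - {"travel": [-10, 0, 0], "rot": [0, 0, 0], "claw": 7.2}

```text
time_s: 14.3
eef_pos: [0.6681, -0.1095, 0.1775]
orientation: [0.711, -0.001, 0.703, -0.001]
force: [1.2, -0.5, 1.1]
finger_gap: 0.0721
```

servo_tool:
  rows:
    - {"travel": [0, 0, 0], "rot": [0, 0, 0], "claw": 7.2}
    - {"travel": [0, 0, 0], "rot": [0, 0, 0], "claw": 7.2}

```text
time_s: 14.5
eef_pos: [0.6639, -0.1082, 0.1685]
orientation: [0.707, 0.0, 0.708, 0.0]
force: [-0.4, 0.4, -0.9]
finger_gap: 0.0717
```

Run:
```python
from h import *
from pan import fit
st(); c=cap('wrist','w12'); P=disc(c,322,200,.081,60); go([.448,-.077,.13],0)
fit(c,(240,120,400,280),lambda x,y:True)
```

```text
t 14.5 p [ 0.6639 -0.1082  0.1685] x [-0.001  0.    -1.   ] yaw -0.0 az -0.162 q [-0.34  0.44  1.34 -0.    1.36 -0.34] F [-0.4  0.4 -0.9] gap 0.0717
disc [321.4 201.8] [53.7 53.8] [ 0.6639 -0.1079  0.081 ] diam mm [48.  48.2]
travel cm [  3.8    3.1  -21.52] rot [-0.    -0.003 -0.001] deg 0.2
362 [ 0.6655 -0.1074  0.0611] rms 0.0003
```

View pics/w12.png

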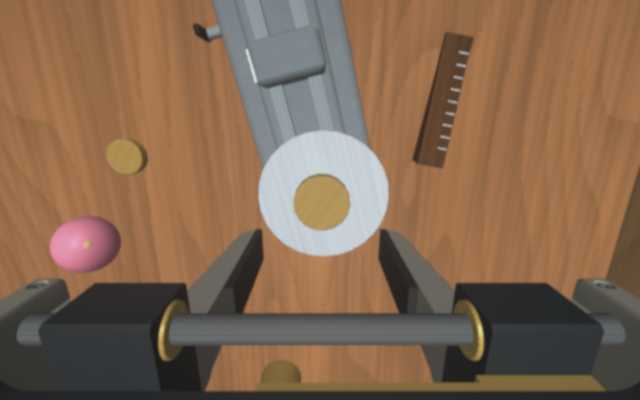

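The large weight lies flat at (321,202), about 2 mm from the fitted pan centre. Next is the middle weight, seen at (125,156).

servo_tool:
  rows:
    - {"travel": [0, 3.1, -21.6], "rot": [0, 0, 0], "claw": 6}
    - {"travel": [0, 3.1, -21.6], "rot": [0, 0, 0], "claw": 6}
    - {"travel": [0, 3.1, -21.6], "rot": [0, 0, 0], "claw": 6}
    - {"travel": [2, 3.1, -21.6], "rot": [0, 0, 0], "claw": 6}
    - {"travel": [4, 3.1, -21.6], "rot": [0, 0, 0], "claw": 6}
    - {"travel": [4, 3.1, -21.6], "rot": [0, 0, 0], "claw": 6}
    - {"travel": [4, 3.1, -21.6], "rot": [0, 0, 0], "claw": 6}
    - {"travel": [4, 3.1, -21.6], "rot": [0, 0, 0], "claw": 6}

```text
time_s: 15.35
eef_pos: [0.4503, -0.0781, 0.1304]
orientation: [0.708, -0.0, 0.706, -0.0]
force: [0.3, -0.6, -0.5]
finger_gap: 0.0597
```

servo_tool:
  rows:
    - {"travel": [0, 0, 0], "rot": [0, 0, 0], "claw": 6}
    - {"travel": [0, 0, 0], "rot": [0, 0, 0], "claw": 6}

```text
time_s: 15.55
eef_pos: [0.4498, -0.0778, 0.1301]
orientation: [0.708, -0.0, 0.707, -0.0]
force: [-0.4, 0.0, -1.3]
finger_gap: 0.06
```

Run:
```python
from h import *
st(); c=cap('wrist','w13'); P=disc(c,320,191,.013); go([P[0],P[1],.0045],0)
```

```text
t 15.55 p [ 0.4498 -0.0778  0.1301] x [ 0.001 -0.001 -1.   ] yaw 0.0 az -0.171 q [-0.44 -0.07  2.01  0.    1.2  -0.44] F [-0.4  0.  -1.3] gap 0.06
disc [319.  191.6] [39.3 39.5] [ 0.4476 -0.0762  0.013 ] diam mm [38.9 39. ]
travel cm [12.54  0.16 -0.19] rot [0.    0.001 0.   ] deg 0.1
```

View pics/w13.png

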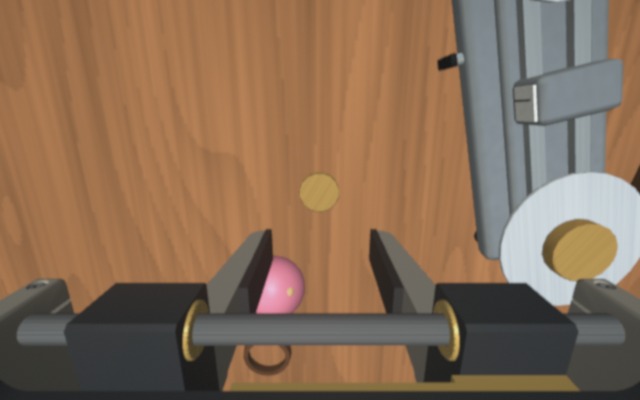

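The middle disc is at (319,192), centred between the jaws, and the pink ball is behind them. Descending to grip.

servo_tool:
  rows:
    - {"travel": [4, 0.1, -0.2], "rot": [0, 0, 0], "claw": 6}
    - {"travel": [8, 0.1, -0.2], "rot": [0, 0, 0], "claw": 6}
    - {"travel": [10.5, 0.1, -0.2], "rot": [0, 0, 0], "claw": 6}
    - {"travel": [12, 0.1, -0.2], "rot": [0, 0, 0], "claw": 6}
    - {"travel": [12.55, 0.1, -0.2], "rot": [0, 0, 0], "claw": 6}
    - {"travel": [12.55, 0.1, -0.2], "rot": [0, 0, 0], "claw": 6}
    - {"travel": [12.55, 0.1, -0.2], "rot": [0, 0, 0], "claw": 6}

```text
time_s: 16.3
eef_pos: [0.4474, -0.0768, 0.0048]
orientation: [0.708, -0.0, 0.707, -0.0]
force: [0.2, -0.9, 0.0]
finger_gap: 0.0602
```

servo_tool:
  rows:
    - {"travel": [0, 0, 0], "rot": [0, 0, 0], "claw": 3.3}
    - {"travel": [0, 0, 0], "rot": [0, 0, 0], "claw": 3.3}
    - {"travel": [0, 0, 0], "rot": [0, 0, 0], "claw": 3.3}
    - {"travel": [0, 0, 0], "rot": [0, 0, 0], "claw": 3.3}
    - {"travel": [0, 0, 0], "rot": [0, 0, 0], "claw": 3.3}

```text
time_s: 16.8
eef_pos: [0.4471, -0.0766, 0.0045]
orientation: [0.708, -0.0, 0.707, -0.0]
force: [0.2, 0.9, 5.0]
finger_gap: 0.0391
```

Run:
```python
from h import *
st()
```

```text
t 16.8 p [ 0.4471 -0.0766  0.0045] x [ 0.001 -0.001 -1.   ] yaw -0.0 az -0.17 q [-0.44  0.14  2.08  0.    0.92 -0.44] F [0.2 0.9 5. ] gap 0.0391
```

servo_tool:
  rows:
    - {"travel": [-0.5, 0, 0], "rot": [0, 0, 0], "claw": 3.3}
    - {"travel": [-2, 0, 0], "rot": [0, 0, 0], "claw": 3.3}
    - {"travel": [-5, 0, 0], "rot": [0, 0, 0], "claw": 3.3}
    - {"travel": [-9, 0, 0], "rot": [0, 0, 0], "claw": 3.3}
    - {"travel": [-13, 0, 0], "rot": [0, 0, 0], "claw": 3.3}
    - {"travel": [-16, 0, 0], "rot": [0, 0, 0], "claw": 3.3}
    - {"travel": [-16.5, 0, 0], "rot": [0, 0, 0], "claw": 3.3}
    - {"travel": [-16.5, 0, 0], "rot": [0, 0, 0], "claw": 3.3}

```text
time_s: 17.6
eef_pos: [0.4465, -0.0764, 0.1688]
orientation: [0.707, -0.0, 0.707, -0.0]
force: [-0.7, -0.8, -0.3]
finger_gap: 0.0386
```

Run:
```python
from h import *
st(); c=cap('wrist','w14'); s,p,R=pose(); P=disc(c,321,249,p[2]+.0085,60); print('off',P-p); go([.664,-.108,.16],0)
```

```text
t 17.6 p [ 0.4465 -0.0764  0.1688] x [ 0.001 -0.    -1.   ] yaw 0.0 az -0.17 q [-0.44 -0.13  1.98 -0.    1.29 -0.44] F [-0.7 -0.8 -0.3] gap 0.0386
disc [320.3 247.1] [65.6 67.3] [ 0.4458 -0.0752  0.1759] diam mm [39.3 40.3]
off [0.00022732 0.00080096 0.0085    ]
travel cm [ 0.69 -3.2  21.85] rot [-0.    -0.002 -0.001] deg 0.1
```

The middle disc is held. Moving to the same TCP position that was used to release the large one.

servo_tool:
  rows:
    - {"travel": [0, -3.2, 21.7], "rot": [0, 0, 0], "claw": 3.3}
    - {"travel": [0, -3.2, 21.7], "rot": [0, 0, 0], "claw": 3.3}
    - {"travel": [0, -3.2, 21.7], "rot": [0, 0, 0], "claw": 3.3}
    - {"travel": [0, -3.2, 21.7], "rot": [0, 0, 0], "claw": 3.3}
    - {"travel": [0, -3.2, 21.7], "rot": [0, 0, 0], "claw": 3.3}
    - {"travel": [0, -3.2, 21.7], "rot": [0, 0, 0], "claw": 3.3}
    - {"travel": [0, -3.2, 21.7], "rot": [0, 0, 0], "claw": 3.3}
    - {"travel": [0, -3.2, 21.7], "rot": [0, 0, 0], "claw": 3.3}

```text
time_s: 18.45
eef_pos: [0.6617, -0.1079, 0.1675]
orientation: [0.706, 0.0, 0.708, 0.0]
force: [0.2, 0.4, -0.9]
finger_gap: 0.0386
```

servo_tool:
  rows:
    - {"travel": [2, 0, 0], "rot": [0, 0, 0], "claw": 3.3}
    - {"travel": [4, 0, 0], "rot": [0, 0, 0], "claw": 3.3}
    - {"travel": [5, 0, 0], "rot": [0, 0, 0], "claw": 3.3}
    - {"travel": [5, 0, 0], "rot": [0, 0, 0], "claw": 3.3}
    - {"travel": [5, 0, 0], "rot": [0, 0, 0], "claw": 3.3}

```text
time_s: 18.95
eef_pos: [0.6634, -0.1084, 0.1196]
orientation: [0.707, -0.0, 0.707, -0.0]
force: [1.2, -0.6, -0.6]
finger_gap: 0.0387
```

Run:
```python
from h import *
st(); c=cap('wrist','w15'); go([.6640,-.1083,.0865],0)
```

```text
t 18.95 p [ 0.6634 -0.1084  0.1196] x [ 0.001 -0.    -1.   ] yaw -0.0 az -0.162 q [-0.34  0.48  1.39  0.    1.27 -0.34] F [ 1.2 -0.6 -0.6] gap 0.0387
travel cm [3.37 0.03 0.01] rot [-0.     0.002  0.001] deg 0.1
```

View pics/w15.png

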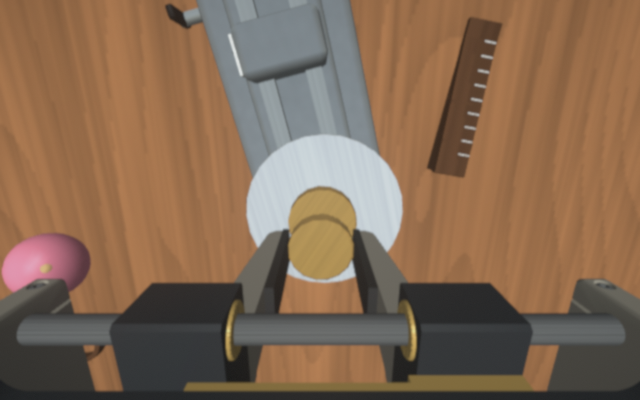

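The held disc at (321,249) lines up by column with the large weight at (322,~215). Descending.

servo_tool:
  rows:
    - {"travel": [1.5, 0, 0.05], "rot": [0, 0, 0], "claw": 3.3}
    - {"travel": [2.6, 0, 0.05], "rot": [0, 0, 0], "claw": 3.3}
    - {"travel": [3, 0, 0.05], "rot": [0, 0, 0], "claw": 3.3}
    - {"travel": [3.2, 0, 0.05], "rot": [0, 0, 0], "claw": 3.3}
    - {"travel": [3.3, 0, 0.05], "rot": [0, 0, 0], "claw": 3.3}
    - {"travel": [3.4, 0, 0.05], "rot": [0, 0, 0], "claw": 3.3}
    - {"travel": [3.4, 0, 0.05], "rot": [0, 0, 0], "claw": 3.3}
    - {"travel": [3.4, 0, 0.05], "rot": [0, 0, 0], "claw": 3.3}

```text
time_s: 19.8
eef_pos: [0.6643, -0.1085, 0.0855]
orientation: [0.707, -0.0, 0.707, -0.0]
force: [-2.7, 0.5, 3.1]
finger_gap: 0.0393
```

Run:
```python
from h import *
st(); c=cap('wrist','w16');
```

```text
t 19.8 p [ 0.6643 -0.1085  0.0855] x [ 0.001 -0.    -1.   ] yaw 0.0 az -0.162 q [-0.34  0.52  1.4  -0.    1.22 -0.34] F [-2.7  0.5  3.1] gap 0.0393
```

View pics/w16.png

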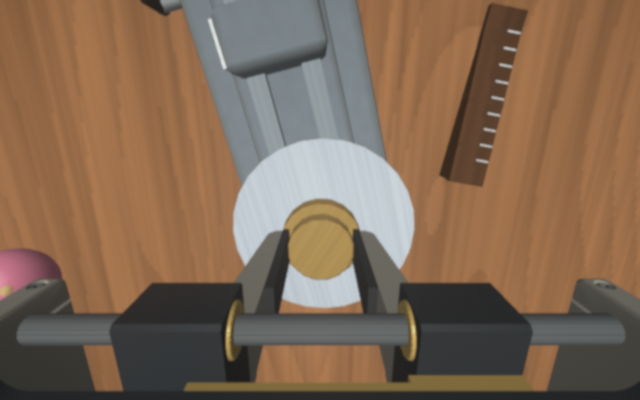

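Contact is about 3 N and the disc looks centred. Releasing.

servo_tool:
  rows:
    - {"travel": [0, 0, 0], "rot": [0, 0, 0], "claw": 4.4}
    - {"travel": [0, 0, 0], "rot": [0, 0, 0], "claw": 5.2}
    - {"travel": [0, 0, 0], "rot": [0, 0, 0], "claw": 6}
    - {"travel": [0, 0, 0], "rot": [0, 0, 0], "claw": 6}
    - {"travel": [-1, 0, 0], "rot": [0, 0, 0], "claw": 6}
    - {"travel": [-4, 0, 0], "rot": [0, 0, 0], "claw": 6}
    - {"travel": [-8, 0, 0], "rot": [0, 0, 0], "claw": 6}
    - {"travel": [-8.5, 0, 0], "rot": [0, 0, 0], "claw": 6}

```text
time_s: 20.65
eef_pos: [0.6674, -0.1095, 0.1772]
orientation: [0.711, -0.001, 0.703, -0.001]
force: [1.6, 0.8, 0.5]
finger_gap: 0.0602
```

servo_tool:
  rows:
    - {"travel": [0, 0, 0], "rot": [0, 0, 0], "claw": 6}
    - {"travel": [0, 0, 0], "rot": [0, 0, 0], "claw": 6}

```text
time_s: 20.85
eef_pos: [0.6633, -0.1082, 0.1687]
orientation: [0.707, 0.0, 0.708, 0.0]
force: [-0.1, 0.4, -0.7]
finger_gap: 0.0597
```

Run:
```python
from h import *
st(); c=cap('wrist','w17'); 
a=cv2.resize(c['frame'][120:270,220:420],None,fx=4,fy=4,interpolation=cv2.INTER_CUBIC); cv2.imwrite('pics/crop17.png',a[:,:,::-1])
print('proj centre .6640,-.1080: mid top',proj(c,[.6640,-.1080,.094]),'large top',proj(c,[.664,-.108,.081]))
go([.444,.111,.13],0)
```

```text
t 20.85 p [ 0.6633 -0.1082  0.1687] x [-0.001  0.001 -1.   ] yaw 0.0 az -0.162 q [-0.34  0.44  1.34  0.    1.36 -0.34] F [-0.1  0.4 -0.7] gap 0.0597
proj centre .6640,-.1080: mid top [322.28930791 206.31171785] large top [322.25410712 201.86069666]
travel cm [  3.88  21.9  -21.88] rot [-0.    -0.003 -0.001] deg 0.2
```

View pics/crop17.png

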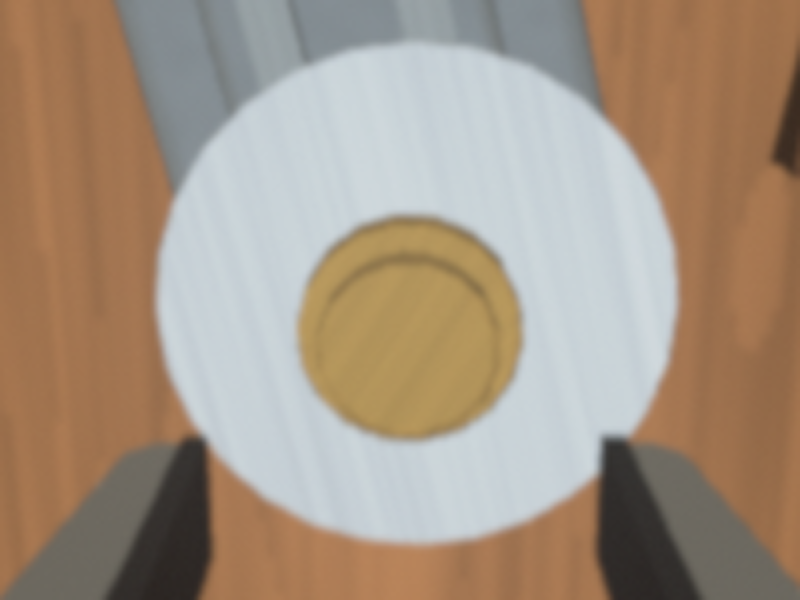

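The middle disc's top face is at (322,207), where (322.3,206.3) is expected, so it is within about 1 mm. Next is the smallest weight.

servo_tool:
  rows:
    - {"travel": [0, 21.9, -21.9], "rot": [0, 0, 0], "claw": 5}
    - {"travel": [0, 21.9, -21.9], "rot": [0, 0, 0], "claw": 5}
    - {"travel": [0, 21.9, -21.9], "rot": [0, 0, 0], "claw": 5}
    - {"travel": [0, 21.9, -21.9], "rot": [0, 0, 0], "claw": 5}
    - {"travel": [0, 21.9, -21.9], "rot": [0, 0, 0], "claw": 5}
    - {"travel": [1, 21.9, -21.9], "rot": [0, 0, 0], "claw": 5}
    - {"travel": [3, 21.9, -21.9], "rot": [0, 0, 0], "claw": 5}
    - {"travel": [4, 21.9, -21.9], "rot": [0, 0, 0], "claw": 5}

```text
time_s: 21.7
eef_pos: [0.4417, 0.1118, 0.1269]
orientation: [0.705, -0.001, 0.709, 0.001]
force: [0.6, -0.4, -0.1]
finger_gap: 0.0501
```

servo_tool:
  rows:
    - {"travel": [0, 0, 0], "rot": [0, 0, 0], "claw": 5}
    - {"travel": [0, 0, 0], "rot": [0, 0, 0], "claw": 5}

```text
time_s: 21.9
eef_pos: [0.4456, 0.1099, 0.1297]
orientation: [0.707, 0.0, 0.707, -0.0]
force: [0.6, 0.6, -0.5]
finger_gap: 0.0499
```

Run:
```python
from h import *
st(); c=cap('wrist','w18'); u=proj(c,[.444,.111,.011]).astype(int); P=disc(c,u[0],u[1],.011,30); go([P[0],P[1],.0045],0)
```

```text
t 21.9 p [0.4456 0.1099 0.1297] x [-0. -0. -1.] yaw -0.001 az 0.242 q [-0.02 -0.06  2.   -0.    1.2  -0.02] F [ 0.6  0.6 -0.5] gap 0.0499
disc [319.4 190.7] [29.1 29.5] [0.4437 0.1121 0.011 ] diam mm [28.9 29.3]
travel cm [12.57  0.23 -0.24] rot [-0.001  0.001  0.   ] deg 0.1
```

View pics/w18.png

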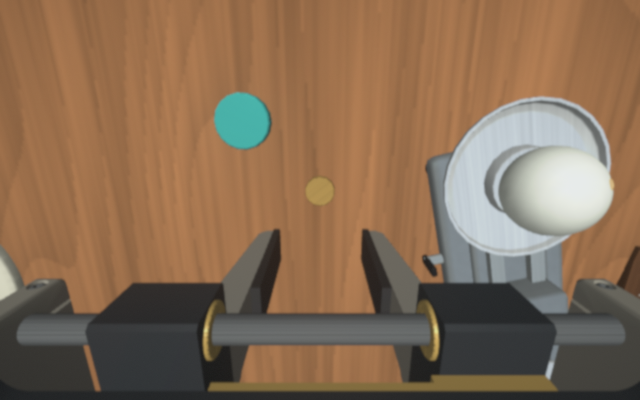

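The small disc is at (319,191), centred between the jaws. The turquoise disc and the cup pan are clear of the fingers. Descending.

servo_tool:
  rows:
    - {"travel": [4, 0.2, -0.2], "rot": [0, 0, 0], "claw": 5}
    - {"travel": [8, 0.2, -0.2], "rot": [0, 0, 0], "claw": 5}
    - {"travel": [10.5, 0.2, -0.2], "rot": [0, 0, 0], "claw": 5}
    - {"travel": [12, 0.2, -0.2], "rot": [0, 0, 0], "claw": 5}
    - {"travel": [12.55, 0.2, -0.2], "rot": [0, 0, 0], "claw": 5}
    - {"travel": [12.55, 0.2, -0.2], "rot": [0, 0, 0], "claw": 5}
    - {"travel": [12.55, 0.2, -0.2], "rot": [0, 0, 0], "claw": 5}

```text
time_s: 22.65
eef_pos: [0.4444, 0.1123, 0.0055]
orientation: [0.708, 0.0, 0.706, -0.0]
force: [0.6, -0.5, -0.1]
finger_gap: 0.0503
```

servo_tool:
  rows:
    - {"travel": [0, 0, 0], "rot": [0, 0, 0], "claw": 2.3}
    - {"travel": [0, 0, 0], "rot": [0, 0, 0], "claw": 2.3}
    - {"travel": [0, 0, 0], "rot": [0, 0, 0], "claw": 2.3}
    - {"travel": [0, 0, 0], "rot": [0, 0, 0], "claw": 2.3}
    - {"travel": [0, 0, 0], "rot": [0, 0, 0], "claw": 2.3}

```text
time_s: 23.15
eef_pos: [0.4436, 0.1126, 0.0049]
orientation: [0.708, -0.0, 0.707, 0.0]
force: [-0.3, -0.1, 4.3]
finger_gap: 0.0283
```

Run:
```python
from h import *
st()
```

```text
t 23.15 p [0.4436 0.1126 0.0049] x [ 0.001 -0.    -1.   ] yaw 0.0 az 0.249 q [-0.02  0.15  2.07 -0.    0.92 -0.02] F [-0.3 -0.1  4.3] gap 0.0283
```

servo_tool:
  rows:
    - {"travel": [-0.5, 0, 0], "rot": [0, 0, 0], "claw": 2.3}
    - {"travel": [-2, 0, 0], "rot": [0, 0, 0], "claw": 2.3}
    - {"travel": [-5, 0, 0], "rot": [0, 0, 0], "claw": 2.3}
    - {"travel": [-9, 0, 0], "rot": [0, 0, 0], "claw": 2.3}
    - {"travel": [-13, 0, 0], "rot": [0, 0, 0], "claw": 2.3}
    - {"travel": [-16.5, 0, 0], "rot": [0, 0, 0], "claw": 2.3}
    - {"travel": [-17.5, 0, 0], "rot": [0, 0, 0], "claw": 2.3}
    - {"travel": [-17.5, 0, 0], "rot": [0, 0, 0], "claw": 2.3}

```text
time_s: 23.95
eef_pos: [0.4437, 0.1126, 0.1804]
orientation: [0.708, -0.0, 0.706, -0.0]
force: [1.0, 0.1, -0.7]
finger_gap: 0.0286
```

Run:
```python
from h import *
st(); c=cap('wrist','w19'); s,p,R=pose(); P=disc(c,321,249,p[2]+.006,50); print('off',P-p); go([.664,-.1085,.18],0)
```

```text
t 23.95 p [0.4437 0.1126 0.1804] x [ 0.003 -0.    -1.   ] yaw 0.0 az 0.249 q [-0.02 -0.13  1.96  0.    1.31 -0.02] F [ 1.   0.1 -0.7] gap 0.0286
disc [320.4 246.7] [48.6 49.2] [0.4431 0.1127 0.1845] diam mm [29.6 30. ]
off [5.72876202e-04 7.07840741e-05 6.00000000e-03]
travel cm [ -0.17 -22.11  22.15] rot [-0.    -0.001 -0.   ] deg 0.0
```

servo_tool:
  rows:
    - {"travel": [-0.5, -22, 22.1], "rot": [0, 0, 0], "claw": 2.3}
    - {"travel": [-0.5, -22, 22.1], "rot": [0, 0, 0], "claw": 2.3}
    - {"travel": [-0.5, -22, 22.1], "rot": [0, 0, 0], "claw": 2.3}
    - {"travel": [-0.5, -22, 22.1], "rot": [0, 0, 0], "claw": 2.3}
    - {"travel": [-0.5, -22, 22.1], "rot": [0, 0, 0], "claw": 2.3}
    - {"travel": [-0.5, -22, 22.1], "rot": [0, 0, 0], "claw": 2.3}
    - {"travel": [-0.5, -22, 22.1], "rot": [0, 0, 0], "claw": 2.3}
    - {"travel": [-0.5, -22, 22.1], "rot": [0, 0, 0], "claw": 2.3}

```text
time_s: 24.8
eef_pos: [0.6631, -0.1087, 0.1799]
orientation: [0.705, 0.001, 0.709, -0.0]
force: [-0.6, 0.1, -1.2]
finger_gap: 0.0286
```

servo_tool:
  rows:
    - {"travel": [0, 0, 0], "rot": [0, 0, 0], "claw": 2.3}
    - {"travel": [0, 0, 0], "rot": [0, 0, 0], "claw": 2.3}
    - {"travel": [0, 0, 0], "rot": [0, 0, 0], "claw": 2.3}

```text
time_s: 25.1
eef_pos: [0.6632, -0.1061, 0.1841]
orientation: [0.707, -0.0, 0.707, 0.001]
force: [-0.2, -0.4, 0.3]
finger_gap: 0.0285
```

Run:
```python
from h import *
st(); go([.664,-.1078,.14],0)
```

```text
t 25.1 p [ 0.6632 -0.1061  0.1841] x [-0.001  0.    -1.   ] yaw 0.001 az -0.159 q [-0.34  0.43  1.33  0.    1.39 -0.34] F [-0.2 -0.4  0.3] gap 0.0285
travel cm [ 4.41 -0.17  0.08] rot [ 0.001 -0.001 -0.   ] deg 0.1
```

servo_tool:
  rows:
    - {"travel": [2, -0.17, 0.1], "rot": [0, 0, 0], "claw": 2.3}
    - {"travel": [4.5, -0.17, 0.1], "rot": [0, 0, 0], "claw": 2.3}
    - {"travel": [6.5, -0.17, 0.1], "rot": [0, 0, 0], "claw": 2.3}
    - {"travel": [7.5, -0.17, 0.1], "rot": [0, 0, 0], "claw": 2.3}
    - {"travel": [7.7, -0.17, 0.1], "rot": [0, 0, 0], "claw": 2.3}
    - {"travel": [7.7, -0.17, 0.1], "rot": [0, 0, 0], "claw": 2.3}
    - {"travel": [7.7, -0.17, 0.1], "rot": [0, 0, 0], "claw": 2.3}

```text
time_s: 25.8
eef_pos: [0.6658, -0.1093, 0.109]
orientation: [0.708, -0.0, 0.706, -0.0]
force: [0.8, -0.2, -0.6]
finger_gap: 0.0284
```

Run:
```python
from h import *
st(); c=cap('wrist','w20'); go([.664,-.1078,.0989],0)
```

```text
t 25.8 p [ 0.6658 -0.1093  0.109 ] x [ 0.002 -0.001 -1.   ] yaw 0.0 az -0.163 q [-0.34  0.5   1.39  0.    1.25 -0.34] F [ 0.8 -0.2 -0.6] gap 0.0284
travel cm [ 1.    0.15 -0.19] rot [0.    0.002 0.001] deg 0.2
```

View pics/w20.png

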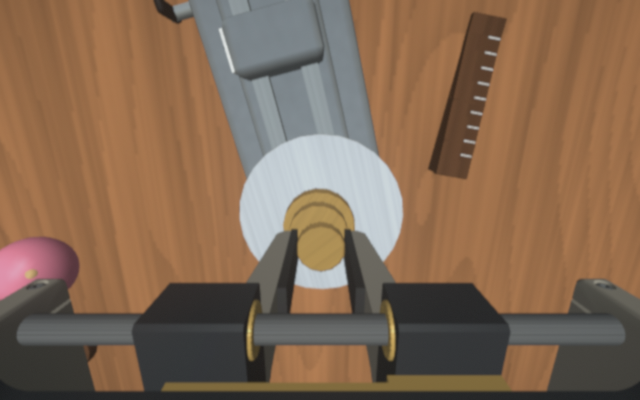

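The small disc at (321,247) is lined up over the stack. Final slow descent with a 1–2 mm correction.

servo_tool:
  rows:
    - {"travel": [0.3, 0.1, -0.12], "rot": [0, 0, 0], "claw": 2.3}
    - {"travel": [0.6, 0.1, -0.12], "rot": [0, 0, 0], "claw": 2.3}
    - {"travel": [0.75, 0.1, -0.12], "rot": [0, 0, 0], "claw": 2.3}
    - {"travel": [0.85, 0.1, -0.12], "rot": [0, 0, 0], "claw": 2.3}
    - {"travel": [0.9, 0.1, -0.12], "rot": [0, 0, 0], "claw": 2.3}
    - {"travel": [0.95, 0.1, -0.12], "rot": [0, 0, 0], "claw": 2.3}
    - {"travel": [0.95, 0.1, -0.12], "rot": [0, 0, 0], "claw": 2.3}
    - {"travel": [0.95, 0.1, -0.12], "rot": [0, 0, 0], "claw": 2.3}

```text
time_s: 26.65
eef_pos: [0.6636, -0.108, 0.099]
orientation: [0.707, -0.0, 0.707, 0.0]
force: [-4.9, 1.5, 6.8]
finger_gap: 0.0285
```

Run:
```python
from h import *
st(); go([.664,-.1078,.0989],0)
```

```text
t 26.65 p [ 0.6636 -0.108   0.099 ] x [-0. -0. -1.] yaw 0.0 az -0.161 q [-0.34  0.51  1.4  -0.    1.24 -0.34] F [-4.9  1.5  6.8] gap 0.0285
travel cm [0.01 0.02 0.04] rot [ 0. -0.  0.] deg 0.0
```

servo_tool:
  rows:
    - {"travel": [-0.05, 0, 0], "rot": [0, 0, 0], "claw": 2.3}
    - {"travel": [-0.05, 0, 0], "rot": [0, 0, 0], "claw": 3.2}
    - {"travel": [-0.05, 0, 0], "rot": [0, 0, 0], "claw": 4}
    - {"travel": [-0.05, 0, 0], "rot": [0, 0, 0], "claw": 5}
    - {"travel": [-0.05, 0, 0], "rot": [0, 0, 0], "claw": 5}
    - {"travel": [-1, 0, 0], "rot": [0, 0, 0], "claw": 5}
    - {"travel": [-4, 0, 0], "rot": [0, 0, 0], "claw": 5}
    - {"travel": [-7, 0, 0], "rot": [0, 0, 0], "claw": 5}

```text
time_s: 27.45
eef_pos: [0.6633, -0.1079, 0.1684]
orientation: [0.707, 0.0, 0.708, 0.0]
force: [0.7, -0.1, 0.6]
finger_gap: 0.0502
```

servo_tool:
  rows:
    - {"travel": [0, 0, 0], "rot": [0, 0, 0], "claw": 5}
    - {"travel": [0, 0, 0], "rot": [0, 0, 0], "claw": 5}

```text
time_s: 27.65
eef_pos: [0.6644, -0.1083, 0.1691]
orientation: [0.708, -0.0, 0.706, -0.0]
force: [-0.5, -0.2, -1.0]
finger_gap: 0.05
```

Run:
```python
from h import *
from pan import fit
st(); c=cap('wrist','w21'); fit(c,(240,120,400,280),lambda x,y:True)
for z in (.081,.094,.105): print(z,proj(c,[.664,-.108,z]).round(1))
a=cv2.resize(c['frame'][120:270,220:420],None,fx=4,fy=4,interpolation=cv2.INTER_CUBIC); cv2.imwrite('pics/crop21.png',a[:,:,::-1])
s=cap('scene','scene21')
```

```text
t 27.65 p [ 0.6644 -0.1083  0.1691] x [ 0.002 -0.001 -1.   ] yaw 0.0 az -0.162 q [-0.34  0.44  1.34  0.    1.36 -0.34] F [-0.5 -0.2 -1. ] gap 0.05
385 [ 0.6654 -0.1072  0.061 ] rms 0.00212
0.081 [320.7 201.5]
0.094 [320.7 205.9]
0.105 [320.7 210. ]
```

View pics/crop21.png

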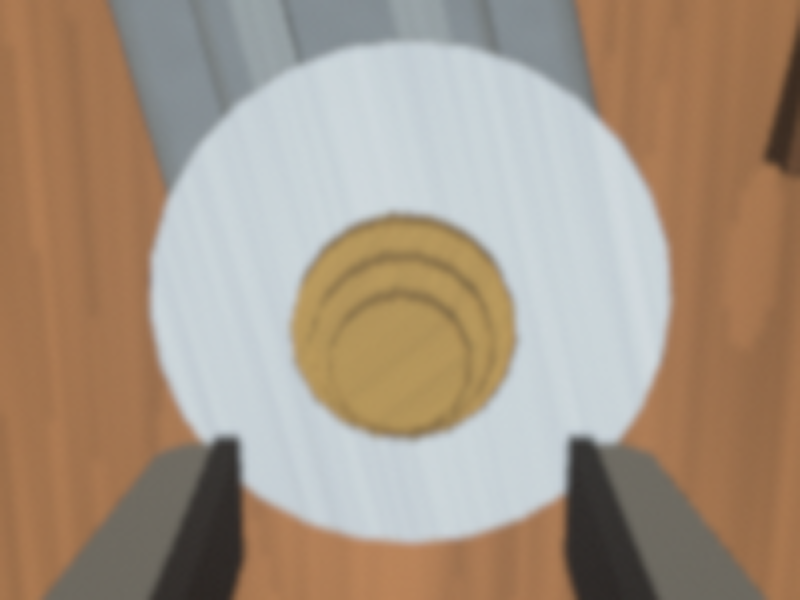

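View pics/scene21.png

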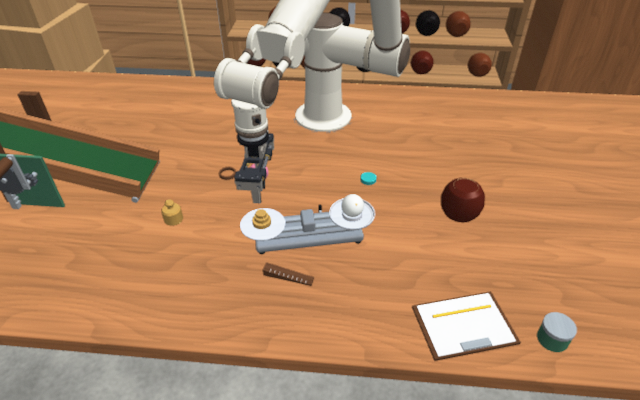

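The small disc's top is at (319.8,210.8), where (320.7,210.0) is expected. The stack is concentric on the pan and the jack is seated. Bowl, wedge and knobbed weight look as they did at the start. I'll back off a little more, settle and hand in.

servo_tool:
  rows:
    - {"travel": [-2, 0, 0], "rot": [0, 0, 0], "claw": 5}
    - {"travel": [-5, 0, 0], "rot": [0, 0, 0], "claw": 5}
    - {"travel": [-5, 0, 0], "rot": [0, 0, 0], "claw": 5}
    - {"travel": [-5, 0, 0], "rot": [0, 0, 0], "claw": 5}
    - {"travel": [-5, 0, 0], "rot": [0, 0, 0], "claw": 5}
    - {"travel": [-5, 0, 0], "rot": [0, 0, 0], "claw": 5}

```text
time_s: 28.35
eef_pos: [0.6627, -0.1078, 0.2155]
orientation: [0.706, 0.0, 0.708, 0.0]
force: [0.0, 0.4, -0.2]
finger_gap: 0.0498
```

Run:
```python
from h import *
st(); a=cv2.imread('pics/scene0.png')[:,:,::-1].astype(int); b=cap('scene')['frame'].astype(int)
for n,(x0,y0,x1,y1) in {'bowl':(435,170,492,230),'wedge':(258,258,320,290),'knob':(155,195,188,230)}.items(): print(n,'mean diff',np.abs(a-b)[y0:y1,x0:x1].mean().round(2))
print(ticket.finish_job())
```

```text
t 28.35 p [ 0.6627 -0.1078  0.2155] x [-0.003  0.001 -1.   ] yaw -0.0 az -0.161 q [-0.34  0.41  1.29 -0.    1.44 -0.34] F [ 0.   0.4 -0.2] gap 0.0498
bowl mean diff 1.67
wedge mean diff 1.41
knob mean diff 1.44
the job is handed in; nothing more can be done
None
```

The balance is loaded and the job is handed in, at about 28 s of the 112 s allowed. The white jack sits in the cup pan's ring. The large, middle and small brass weights are stacked in that order on the flat pan. I set each one down until the wrist force showed light contact, at most about 7 N, and then let go.

**Last checks**
- **Stack:** the large weight measured about 2 mm from the fitted pan centre. The middle and small weights were each within about 1 mm of where they should be.
- **Jack:** the wrist and scene pictures show it seated in the ring, but I judged that by eye and did not measure its final offset.
- **Bowl, wedge and knobbed weight:** the scene picture shows no visible change from the start.
- **Arm:** the gripper was clear and touching nothing, with wrist force near zero.

**Disagreement:** the scene camera's circle fit of the flat pan was about 5–6 mm off the wrist and top views and fitted poorly (8 mm error). I disregarded it and used the other two, which agreed to about 1 mm.

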